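# Change the knives in the cutting table's magazine

### The job

The cutter's knife magazine needs a change of knives: turn its lock collar to open, take every worn (red) cartridge out of its cup and put it in the grey tray, and set each fresh (blue) cartridge fully home and upright in a cup of its own with its yellow nib facing that cup's white mark. Only when all of that is done, turn the lock collar fully to locked (pointer at the green line). Leave the thread cone, the jar and the mug where they stand.

Things in the scene. Friction and masses are not known exactly. Their poses are not given: they have to be found in the camera images.
- fresh1: knife cartridge with a blue fin (fresh), 66 mm tall, 0.18 kg. Origin: centre of its foot, z up its axis. Tapered shank 30 mm across at the foot, 42 mm at 22 mm height; dark flange 50 mm across, 22-28 mm; grip fin 28-66 mm, 30 mm long (own x), 12 mm thick (own y). Yellow nib at the flange edge, 30 mm out, and yellow end of the fin point along own -x. Upright on the table; may be absent.
- fresh2: knife cartridge with a blue fin (fresh), 66 mm tall, 0.18 kg. Origin: centre of its foot, z up its axis. Tapered shank 30 mm across at the foot, 42 mm at 22 mm height; dark flange 50 mm across, 22-28 mm; grip fin 28-66 mm, 30 mm long (own x), 12 mm thick (own y). Yellow nib at the flange edge, 30 mm out, and yellow end of the fin point along own -x. Upright on the table; may be absent.
- fresh3: knife cartridge with a blue fin (fresh), 66 mm tall, 0.18 kg. Origin: centre of its foot, z up its axis. Tapered shank 30 mm across at the foot, 42 mm at 22 mm height; dark flange 50 mm across, 22-28 mm; grip fin 28-66 mm, 30 mm long (own x), 12 mm thick (own y). Yellow nib at the flange edge, 30 mm out, and yellow end of the fin point along own -x. Upright on the table; may be absent.
- fresh4: knife cartridge with a blue fin (fresh), 66 mm tall, 0.18 kg. Origin: centre of its foot, z up its axis. Tapered shank 30 mm across at the foot, 42 mm at 22 mm height; dark flange 50 mm across, 22-28 mm; grip fin 28-66 mm, 30 mm long (own x), 12 mm thick (own y). Yellow nib at the flange edge, 30 mm out, and yellow end of the fin point along own -x. Upright on the table; may be absent.
- worn1: knife cartridge with a red fin (worn), 66 mm tall, 0.18 kg. Origin: centre of its foot, z up its axis. Tapered shank 30 mm across at the foot, 42 mm at 22 mm height; dark flange 50 mm across, 22-28 mm; grip fin 28-66 mm, 30 mm long (own x), 12 mm thick (own y). Yellow nib at the flange edge, 30 mm out, and yellow end of the fin point along own -x. Seated in a cup, held in by the locked collar; may be absent.
- worn2: knife cartridge with a red fin (worn), 66 mm tall, 0.18 kg. Origin: centre of its foot, z up its axis. Tapered shank 30 mm across at the foot, 42 mm at 22 mm height; dark flange 50 mm across, 22-28 mm; grip fin 28-66 mm, 30 mm long (own x), 12 mm thick (own y). Yellow nib at the flange edge, 30 mm out, and yellow end of the fin point along own -x. Seated in a cup, held in by the locked collar; may be absent.
- magazine: the knife magazine, fixed: a grey disc 250 mm across and 14 mm thick on the table, with four tapered aluminium cups and in the middle the lock collar. Origin: centre of its underside; z up; its own -x is the operator's side (about towards the robot).
- cup1 (a point): centre of the mouth of the left front cup, at (-60, 60) mm in the magazine's own x, y, 42 mm above the table. The cup tapers like a cartridge's shank, about 2 mm clearance all round; rim 54 mm across outside. A cartridge is fully home when its flange rests on the rim: its foot is then 20 mm above the table.
- mark1 (a point): point 28 mm from the axis of cup1 along the magazine's own -x, at rim height, towards that cup's white mark (small white block on the disc, 32 to 44 mm from the cup's axis). A cartridge faces the mark when its nib lies over this point.
- cup2 (a point): centre of the mouth of the right front cup, at (-60, -60) mm in the magazine's own x, y, 42 mm above the table. The cup tapers like a cartridge's shank, about 2 mm clearance all round; rim 54 mm across outside. A cartridge is fully home when its flange rests on the rim: its foot is then 20 mm above the table.
- mark2 (a point): point 28 mm from the axis of cup2 along the magazine's own -x, at rim height, towards that cup's white mark (small white block on the disc, 32 to 44 mm from the cup's axis). A cartridge faces the mark when its nib lies over this point.
- cup3 (a point): centre of the mouth of the left rear cup, at (60, 60) mm in the magazine's own x, y, 42 mm above the table. The cup tapers like a cartridge's shank, about 2 mm clearance all round; rim 54 mm across outside. A cartridge is fully home when its flange rests on the rim: its foot is then 20 mm above the table.
- mark3 (a point): point 28 mm from the axis of cup3 along the magazine's own -x, at rim height, towards that cup's white mark (small white block on the disc, 32 to 44 mm from the cup's axis). A cartridge faces the mark when its nib lies over this point.
- cup4 (a point): centre of the mouth of the right rear cup, at (60, -60) mm in the magazine's own x, y, 42 mm above the table. The cup tapers like a cartridge's shank, about 2 mm clearance all round; rim 54 mm across outside. A cartridge is fully home when its flange rests on the rim: its foot is then 20 mm above the table.
- mark4 (a point): point 28 mm from the axis of cup4 along the magazine's own -x, at rim height, towards that cup's white mark (small white block on the disc, 32 to 44 mm from the cup's axis). A cartridge faces the mark when its nib lies over this point.
- collar (a joint): captive lock collar on the magazine's axis: black hub, 4 steel lobes to 66 mm radius, orange pointer and grip bar. 0 = open (lobes between the cups, pointer at the white line); 0.785 rad = locked (lobes over the cups' inner edges, 2.5 mm above seated flanges; pointer at the green line). Grows clockwise seen from above; stops at both ends; friction 0.12 N m, stays where left.
- collar_grip (a point): on the collar's axis, middle of the height at which to grip the orange bar, 78 mm above the table. The bar is 12 mm thick along this frame's y, 50 mm long along its x, from 56 to 92 mm above the table; the frame turns with the collar.
- tray: grey open tray for worn knives, fixed, 140 x 200 mm in its own x, y, 32 mm tall, walls and floor 4 mm. Origin: centre of its underside.
- thread_cone: bystander: green cone of thread on a white core, 125 mm tall, 76 mm across, upright; origin at its foot.
- pin_jar: bystander: clear jar with black cap, 75 mm tall, 56 mm across; origin at its foot.
- mug: bystander: white mug, 90 mm tall, 80 mm across, handle at its +y; origin at its foot.
Not all that is in view belongs to the job. What is shaped like the worn1 but orange or turquoise is not meant.

How it is judged (in metres and radians):
On the way, in this order (a step that is already met when the one before it is completed fails the run):
1. the lock collar is turned to open (value of joint collar below 0.1 rad), for 0.2 s.
2. with the collar still open, the worn cartridges are in the tray and every fresh one is home in a cup, facing its mark (((horizontal distance between fresh1 and cup1 below 0.004 m and z of fresh1 in the frame of magazine between 0.015 and 0.023 m and y of mark1 in the frame of fresh1 between -0.007 and 0.007 m and x of mark1 in the frame of fresh1 below -0.015 m) or (horizontal distance between fresh1 and cup2 below 0.004 m and z of fresh1 in the frame of magazine between 0.015 and 0.023 m and y of mark2 in the frame of fresh1 between -0.007 and 0.007 m and x of mark2 in the frame of fresh1 below -0.015 m) or (horizontal distance between fresh1 and cup3 below 0.004 m and z of fresh1 in the frame of magazine between 0.015 and 0.023 m and y of mark3 in the frame of fresh1 between -0.007 and 0.007 m and x of mark3 in the frame of fresh1 below -0.015 m) or (horizontal distance between fresh1 and cup4 below 0.004 m and z of fresh1 in the frame of magazine between 0.015 and 0.023 m and y of mark4 in the frame of fresh1 between -0.007 and 0.007 m and x of mark4 in the frame of fresh1 below -0.015 m)) and angle between each of fresh1, fresh2, fresh3, fresh4's own z axis and vertical below 0.08 rad and linear speed of each of fresh1, fresh2, fresh3, fresh4, worn1, worn2 below 0.02 m/s and ((horizontal distance between fresh2 and cup1 below 0.004 m and z of fresh2 in the frame of magazine between 0.015 and 0.023 m and y of mark1 in the frame of fresh2 between -0.007 and 0.007 m and x of mark1 in the frame of fresh2 below -0.015 m) or (horizontal distance between fresh2 and cup2 below 0.004 m and z of fresh2 in the frame of magazine between 0.015 and 0.023 m and y of mark2 in the frame of fresh2 between -0.007 and 0.007 m and x of mark2 in the frame of fresh2 below -0.015 m) or (horizontal distance between fresh2 and cup3 below 0.004 m and z of fresh2 in the frame of magazine between 0.015 and 0.023 m and y of mark3 in the frame of fresh2 between -0.007 and 0.007 m and x of mark3 in the frame of fresh2 below -0.015 m) or (horizontal distance between fresh2 and cup4 below 0.004 m and z of fresh2 in the frame of magazine between 0.015 and 0.023 m and y of mark4 in the frame of fresh2 between -0.007 and 0.007 m and x of mark4 in the frame of fresh2 below -0.015 m)) and ((horizontal distance between fresh3 and cup1 below 0.004 m and z of fresh3 in the frame of magazine between 0.015 and 0.023 m and y of mark1 in the frame of fresh3 between -0.007 and 0.007 m and x of mark1 in the frame of fresh3 below -0.015 m) or (horizontal distance between fresh3 and cup2 below 0.004 m and z of fresh3 in the frame of magazine between 0.015 and 0.023 m and y of mark2 in the frame of fresh3 between -0.007 and 0.007 m and x of mark2 in the frame of fresh3 below -0.015 m) or (horizontal distance between fresh3 and cup3 below 0.004 m and z of fresh3 in the frame of magazine between 0.015 and 0.023 m and y of mark3 in the frame of fresh3 between -0.007 and 0.007 m and x of mark3 in the frame of fresh3 below -0.015 m) or (horizontal distance between fresh3 and cup4 below 0.004 m and z of fresh3 in the frame of magazine between 0.015 and 0.023 m and y of mark4 in the frame of fresh3 between -0.007 and 0.007 m and x of mark4 in the frame of fresh3 below -0.015 m)) and ((horizontal distance between fresh4 and cup1 below 0.004 m and z of fresh4 in the frame of magazine between 0.015 and 0.023 m and y of mark1 in the frame of fresh4 between -0.007 and 0.007 m and x of mark1 in the frame of fresh4 below -0.015 m) or (horizontal distance between fresh4 and cup2 below 0.004 m and z of fresh4 in the frame of magazine between 0.015 and 0.023 m and y of mark2 in the frame of fresh4 between -0.007 and 0.007 m and x of mark2 in the frame of fresh4 below -0.015 m) or (horizontal distance between fresh4 and cup3 below 0.004 m and z of fresh4 in the frame of magazine between 0.015 and 0.023 m and y of mark3 in the frame of fresh4 between -0.007 and 0.007 m and x of mark3 in the frame of fresh4 below -0.015 m) or (horizontal distance between fresh4 and cup4 below 0.004 m and z of fresh4 in the frame of magazine between 0.015 and 0.023 m and y of mark4 in the frame of fresh4 between -0.007 and 0.007 m and x of mark4 in the frame of fresh4 below -0.015 m)) and x of worn1 in the frame of tray between -0.066 and 0.066 m and y of worn1 in the frame of tray between -0.096 and 0.096 m and z of each of worn1, worn2 in the frame of tray below 0.035 m and x of worn2 in the frame of tray between -0.066 and 0.066 m and y of worn2 in the frame of tray between -0.096 and 0.096 m and value of joint collar below 0.15 rad), for 0.2 s.
At the end, for the whole second after the job is handed in: Each fresh cartridge is at rest in a cup: on its axis within 4 mm, home within 3 mm, upright within 0.08 rad, nib towards the mark (line through the nib within 7 mm of the mark point, about 14 degrees); each worn one lies in the tray; the collar is past 0.70 rad (locked) (((horizontal distance between fresh1 and cup1 below 0.004 m and z of fresh1 in the frame of magazine between 0.015 and 0.023 m and y of mark1 in the frame of fresh1 between -0.007 and 0.007 m and x of mark1 in the frame of fresh1 below -0.015 m) or (horizontal distance between fresh1 and cup2 below 0.004 m and z of fresh1 in the frame of magazine between 0.015 and 0.023 m and y of mark2 in the frame of fresh1 between -0.007 and 0.007 m and x of mark2 in the frame of fresh1 below -0.015 m) or (horizontal distance between fresh1 and cup3 below 0.004 m and z of fresh1 in the frame of magazine between 0.015 and 0.023 m and y of mark3 in the frame of fresh1 between -0.007 and 0.007 m and x of mark3 in the frame of fresh1 below -0.015 m) or (horizontal distance between fresh1 and cup4 below 0.004 m and z of fresh1 in the frame of magazine between 0.015 and 0.023 m and y of mark4 in the frame of fresh1 between -0.007 and 0.007 m and x of mark4 in the frame of fresh1 below -0.015 m)) and angle between each of fresh1, fresh2, fresh3, fresh4's own z axis and vertical below 0.08 rad and linear speed of each of fresh1, fresh2, fresh3, fresh4, worn1, worn2 below 0.02 m/s and ((horizontal distance between fresh2 and cup1 below 0.004 m and z of fresh2 in the frame of magazine between 0.015 and 0.023 m and y of mark1 in the frame of fresh2 between -0.007 and 0.007 m and x of mark1 in the frame of fresh2 below -0.015 m) or (horizontal distance between fresh2 and cup2 below 0.004 m and z of fresh2 in the frame of magazine between 0.015 and 0.023 m and y of mark2 in the frame of fresh2 between -0.007 and 0.007 m and x of mark2 in the frame of fresh2 below -0.015 m) or (horizontal distance between fresh2 and cup3 below 0.004 m and z of fresh2 in the frame of magazine between 0.015 and 0.023 m and y of mark3 in the frame of fresh2 between -0.007 and 0.007 m and x of mark3 in the frame of fresh2 below -0.015 m) or (horizontal distance between fresh2 and cup4 below 0.004 m and z of fresh2 in the frame of magazine between 0.015 and 0.023 m and y of mark4 in the frame of fresh2 between -0.007 and 0.007 m and x of mark4 in the frame of fresh2 below -0.015 m)) and ((horizontal distance between fresh3 and cup1 below 0.004 m and z of fresh3 in the frame of magazine between 0.015 and 0.023 m and y of mark1 in the frame of fresh3 between -0.007 and 0.007 m and x of mark1 in the frame of fresh3 below -0.015 m) or (horizontal distance between fresh3 and cup2 below 0.004 m and z of fresh3 in the frame of magazine between 0.015 and 0.023 m and y of mark2 in the frame of fresh3 between -0.007 and 0.007 m and x of mark2 in the frame of fresh3 below -0.015 m) or (horizontal distance between fresh3 and cup3 below 0.004 m and z of fresh3 in the frame of magazine between 0.015 and 0.023 m and y of mark3 in the frame of fresh3 between -0.007 and 0.007 m and x of mark3 in the frame of fresh3 below -0.015 m) or (horizontal distance between fresh3 and cup4 below 0.004 m and z of fresh3 in the frame of magazine between 0.015 and 0.023 m and y of mark4 in the frame of fresh3 between -0.007 and 0.007 m and x of mark4 in the frame of fresh3 below -0.015 m)) and ((horizontal distance between fresh4 and cup1 below 0.004 m and z of fresh4 in the frame of magazine between 0.015 and 0.023 m and y of mark1 in the frame of fresh4 between -0.007 and 0.007 m and x of mark1 in the frame of fresh4 below -0.015 m) or (horizontal distance between fresh4 and cup2 below 0.004 m and z of fresh4 in the frame of magazine between 0.015 and 0.023 m and y of mark2 in the frame of fresh4 between -0.007 and 0.007 m and x of mark2 in the frame of fresh4 below -0.015 m) or (horizontal distance between fresh4 and cup3 below 0.004 m and z of fresh4 in the frame of magazine between 0.015 and 0.023 m and y of mark3 in the frame of fresh4 between -0.007 and 0.007 m and x of mark3 in the frame of fresh4 below -0.015 m) or (horizontal distance between fresh4 and cup4 below 0.004 m and z of fresh4 in the frame of magazine between 0.015 and 0.023 m and y of mark4 in the frame of fresh4 between -0.007 and 0.007 m and x of mark4 in the frame of fresh4 below -0.015 m)) and x of worn1 in the frame of tray between -0.066 and 0.066 m and y of worn1 in the frame of tray between -0.096 and 0.096 m and z of each of worn1, worn2 in the frame of tray below 0.035 m and x of worn2 in the frame of tray between -0.066 and 0.066 m and y of worn2 in the frame of tray between -0.096 and 0.096 m and value of joint collar above 0.7 rad); the robot touches nothing.
It fails at once if the thread cone is shoved away or tipped (distance of thread_cone from where it was at the start of the episode above 0.04 m or angle between thread_cone's own z axis and vertical above 0.5 rad).
It fails at once if the pin jar is shoved away or tipped (distance of pin_jar from where it was at the start of the episode above 0.04 m or angle between pin_jar's own z axis and vertical above 0.5 rad).
It fails at once if the mug is shoved away or tipped (distance of mug from where it was at the start of the episode above 0.04 m or angle between mug's own z axis and vertical above 0.5 rad).
Of fresh1, fresh2, fresh3, fresh4 only 3 to 4 are there at a start; the rules pass over those that are not, and their reading is None.
Of worn1, worn2 only 1 to 2 are there at a start; the rules pass over those that are not, and their reading is None.
At some moment in a run one of fresh1, fresh2, fresh3, fresh4 may be knocked a few centimetres aside while the robot is not near it.
It also fails if it takes over 210 s, if anything falls off the work surface, if the arm or the gripper's body presses on something with over 40 N, if the wrist force passes 120 N, or if a joint passes its speed limit or range.

### The arm

A 6-joint arm with a two-finger parallel gripper is mounted at the origin on the work surface. World frame = base frame: x ahead of the robot, y to its left, z up, the work surface at z = 0. Lengths are in m, angles in degrees, forces in N, time in s.
With the tool pointing down it reaches from about 0.375 to 0.9 m from the base axis. Payload 3.1 kg.
Tool frame: the origin (TCP) lies at the centre of the arm's flange, where the gripper is bolted on; the fingertips stand 182 mm ahead of it and the grasp point (between the pads) lies bot.grip_point_offset ahead of it (bot.grip_point_offset is the distance from the TCP to the grasp point, in m); x points along the fingers, z is the direction in which the jaws open and shut, and the axes are right-handed (so a half turn about x gives the same grasp; the last joint's range is limited). The gripper opens to 87 mm and grips with 3 to 60 N. Pads are 19 mm wide; open, the fingers measure 117 mm over their backs; the gripper's body (75 mm by 190 mm) begins 51 mm behind the grasp point.
Start: joints at [56.121, 30.224, 82.088, -0, 67.689, -10.227], TCP at [0.251, 0.572, 0.405] pointing down, gripper open.
Joint ranges: [-176.69, 176.69], [-43.24, 126.21], [12.49, 139.97], [-82, 262], [0, 151.66], [-163.58, 163.58]. Speed limits (degrees/s): [159.86, 159.86, 180, 180, 180, 180].

### API

Orientations are given as a 3x3 rotation matrix whose columns are the frame's x, y, z axes.
In Python, from rig import bot gives the robot as it stands.
- The arm moves only by the tool step_arm, never from a script. Its argument "motion" is a list that holds one entry, the list of rows, each a list of 7 numbers: the turn, a rotation vector about the world's x, y, z in degrees, then the shift along the world's x, y, z in mm, then the finger opening in mm, from 0 to 87. A call has 1 to 12 rows; each row is the pose to reach, as a shift and turn from the pose commanded when the call began; what a row does not reach only later rows make up. A row lasts 1/12 s, in which the tool goes at most 41.7 mm and 7.16 degrees, less where a joint would pass 70% of its speed; a pose out of reach is approached as far as the arm can. A call with a gripper value outside its range is refused whole. The fingers move at their own pace and stop on an object; the grip force is fixed at half the most. Time passes only in rows, so rows that repeat a pose let the fingers close. It gives the time, the measured TCP pose, the force and the opening at its end, in the units of the state.
- bot.read_state(): the state, without advancing time (a new reading comes with each control period).
- bot.capture(name): name is "scene" or "side" or "wrist"; returns a dict with "frame" (420x560x3 uint8, red, green, blue), "range_z" (420x560 float32, m along the optical axis (not along the pixel's ray), 0 where there is no reading), "fx", "fy", "cx", "cy" (pixels), "cam_to_world" (4x4, takes a point from camera to world coordinates). Camera axes: x right, y down, z forward; pixel columns grow to the right and rows downward; lengths in m; the calibration is good to about 2 mm. A picture is of the moment at which its call begins.
- bot.hand_in(): hands the job in, once; it reports no verdict.
The state is a dict: "time_s": time; "joint_positions": joint angles; "qvel": joint speeds; "tau": joint torques, N m; "position": TCP position; "tcp_rot": TCP orientation; "force": force on the tool from outside, world axes, zero at the start; "moment": the same for the moment, N m; "opening": opening from 0.0 (shut) to 1.0 (fully open).
Only numpy, scipy, OpenCV 4.12 (cv2) and the standard library are available. Lean on these libraries where they do the work, as an engineer would, in place of code of your own. Each camera call takes 0.05 s, during which the arm holds its last target.

## Working session

There is one attempt and no reset: what is moved stays moved. The work goes in short steps, Python scripts to look and compute and a tool call to move; the robot and the scene stay as the last step left them, time stands still between calls to the robot, and variables do not carry over. Pictures are saved under pics/ and viewed, and the job is handed in when it is done.

Besides the shell and the picture viewer there is one more tool, called after "Call:" as name(argument=value, ...) on one line, values as JSON. step_arm: Moves the arm, as the interface text tells. Its arguments: {"type":"object","properties":{"motion":{"type":"array"}},"required":["motion"]}

```bash
ls; mkdir -p pics
python3 - <<'E'
from rig import bot
import cv2
s=bot.read_state(); print(s, bot.grip_point_offset)
for n in ["scene","side","wrist"]:
    c=bot.capture(n); cv2.imwrite(f"pics/{n}0.png",c["frame"][:,:,::-1]); print(n,c["fx"],c["cx"],c["cy"],c["cam_to_world"].round(3).tolist())
E
```

```text
pics
{'time_s': 0.0, 'joint_positions': array([ 5.61208483e+01,  3.02782598e+01,  8.21549566e+01, -1.40012887e-03,
        6.76887342e+01, -1.02278475e+01]), 'qvel': array([-0.00562164,  0.02113339, -0.03424769,  0.10640166,  0.05045566,
       -0.03316047]), 'tau': array([-1.05280436e-03, -4.40046859e+01, -1.76584375e+01,  6.31910353e-02,
        5.82615752e-02, -1.63862578e-04]), 'position': array([0.25052208, 0.57222785, 0.40378672]), 'tcp_rot': array([[-1.16771375e-03, -9.16007402e-01,  4.01159663e-01],
       [-1.77966353e-03,  4.01161205e-01,  9.16005743e-01],
       [-9.99997735e-01,  3.55703278e-04, -2.09862642e-03]]), 'force': array([-0.3924925 , -0.17840116,  0.03119841]), 'moment': array([-0.00332254,  0.0121884 , -0.00476655]), 'opening': 1.0017864869188995} 0.1635
scene 482.1567600022278 275.77074260314083 212.18309872188726 [[0.725, 0.405, -0.557, 1.162], [0.689, -0.431, 0.583, -0.649], [-0.004, -0.806, -0.591, 0.745], [0.0, 0.0, 0.0, 1.0]]
side 451.9818188866929 277.7203076425946 217.45725601317227 [[0.852, -0.299, 0.429, -0.003], [-0.523, -0.483, 0.702, -0.863], [-0.002, -0.823, -0.568, 0.78], [0.0, 0.0, 0.0, 1.0]]
wrist 344.0967431132045 284.17873114115514 217.4970756432542 [[0.4, 0.875, 0.271, 0.174], [0.916, -0.382, -0.12, 0.605], [-0.002, 0.297, -0.955, 0.383], [0.0, 0.0, 0.0, 1.0]]
```

View pics/scene0.png

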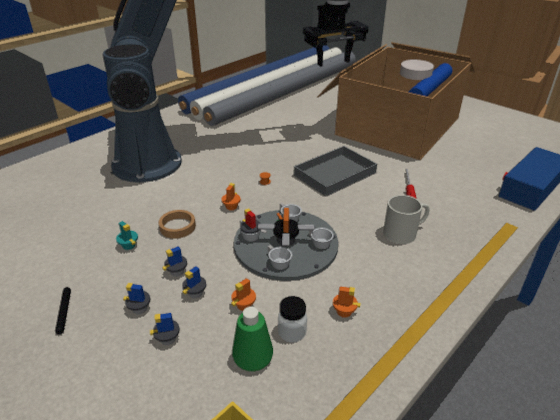

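View pics/side0.png

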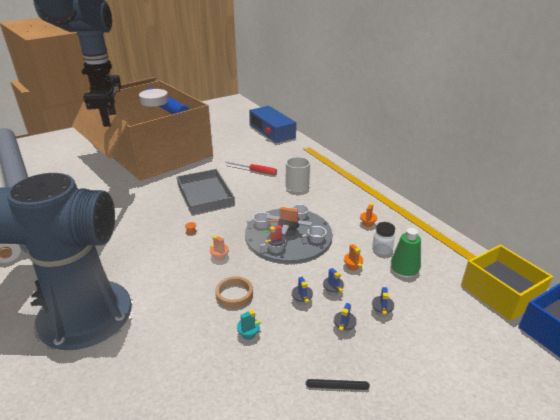

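View pics/wrist0.png

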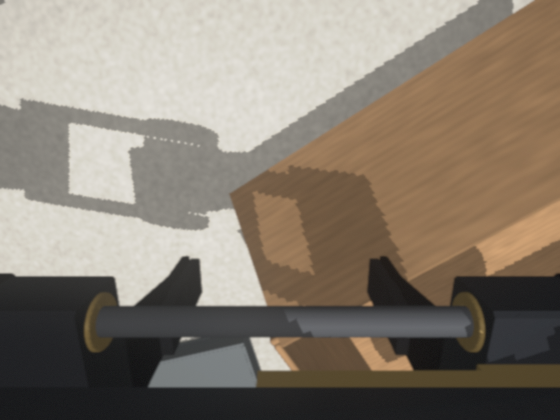

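```bash
cat > h.py <<'E'
from rig import bot
import cv2, numpy as np
def cap(n):
    c=bot.capture(n); z=c["range_z"]; v,u=np.mgrid[:420,:560]
    P=np.stack([(u-c["cx"])/c["fx"]*z,(v-c["cy"])/c["fy"]*z,z],-1)
    T=c["cam_to_world"]; W=P@T[:3,:3].T+T[:3,3]; W[z<=0]=np.nan
    return c["frame"],W,c
def hsv(f): return cv2.cvtColor(f,cv2.COLOR_RGB2HSV)
def mask(f,name):
    h=hsv(f).astype(int); H,S,V=h[...,0],h[...,1],h[...,2]
    if name=="blue": return (H>105)&(H<130)&(S>140)&(V>50)
    if name=="red": return ((H<5)|(H>174))&(S>150)&(V>80)
    if name=="orange": return (H>=6)&(H<16)&(S>170)&(V>100)
    if name=="yellow": return (H>22)&(H<34)&(S>170)&(V>100)
def blobs(m,W,zlo,zhi,minpx=15):
    m=m&(W[...,2]>zlo)&(W[...,2]<zhi)
    n,l,s,c=cv2.connectedComponentsWithStats(m.astype(np.uint8),connectivity=8)
    return [(c[i],s[i,4],W[(l==i)]) for i in range(1,n) if s[i,4]>=minpx]
def top(f,W,x0,x1,y0,y1,res=0.001,zmax=.3):
    # image: rows = x decreasing, cols = y decreasing (robot view)
    h=int((x1-x0)/res); w=int((y1-y0)/res); im=np.zeros((h,w,3),np.uint8); zb=np.full((h,w),-1.)
    P=W.reshape(-1,3); C=f.reshape(-1,3); ok=np.isfinite(P[:,0])&(P[:,2]<zmax); P=P[ok];C=C[ok]
    r=((x1-P[:,0])/res).astype(int); q=((y1-P[:,1])/res).astype(int)
    ok=(r>=0)&(r<h)&(q>=0)&(q<w); o=np.argsort(P[ok][:,2])
    im[r[ok][o],q[ok][o]]=C[ok][o]; zb[r[ok][o],q[ok][o]]=P[ok][o][:,2]
    return im,zb
def st():
    s=bot.read_state(); R=s["tcp_rot"]
    print("t",round(s["time_s"],2),"tcp",(s["position"]*1000).round(1),"grip",((s["position"]+bot.grip_point_offset*R[:,0])*1000).round(1),"zax",R[:,2].round(3),"yawz",round(np.degrees(np.arctan2(R[1,2],R[0,2])),1),"open",round(s["opening"]*87,1),"F",s["force"].round(1),"q",s["joint_positions"].round(0))
    return s
E
python3 - <<'E'
from h import *
for n in ["scene","side"]:
    f,W,c=cap(n)
    for col in ["blue","red","orange","yellow"]:
        for b in blobs(mask(f,col),W,0.005,0.12,6):
            p=b[2]
            if p[:,0].max()<1.2 and abs(np.median(p[:,1]))<0.6: print(n,col,"px",b[0].round(),b[1],"mean",(np.median(p,0)*1000).round(),"z",(p[:,2].min()*1000).round(),(p[:,2].max()*1000).round())
    big=cv2.resize(f[150:350,60:400] if n=="scene" else f[160:360,170:440],None,fx=2.3,fy=2.3,interpolation=2)
    cv2.imwrite(f"pics/{n}_crop.png",big[:,:,::-1])
E
```

```text
scene blue px [532. 178.] 2336 mean [906. 591.  68.] z 5.0 74.0
scene blue px [175. 257.] 163 mean [ 458. -228.   47.] z 28.0 68.0
scene blue px [194. 278.] 161 mean [ 540. -241.   47.] z 28.0 67.0
scene blue px [136. 293.] 211 mean [ 493. -350.   49.] z 27.0 67.0
scene blue px [165. 323.] 233 mean [ 597. -355.   48.] z 27.0 68.0
scene red px [410. 191.] 82 mean [678. 383.  23.] z 19.0 28.0
scene red px [251. 219.] 122 mean [506. -44.  71.] z 49.0 87.0
scene orange px [265. 176.] 59 mean [339. 167.  22.] z 5.0 26.0
scene orange px [230. 198.] 238 mean [364.  14.  28.] z 5.0 67.0
scene orange px [285. 218.] 109 mean [572.   3.  90.] z 11.0 95.0
scene orange px [244. 295.] 395 mean [ 642. -198.   29.] z 6.0 67.0
scene orange px [345. 302.] 427 mean [801. -75.  29.] z 5.0 67.0
scene yellow px [246. 211.] 8 mean [485. -41.  85.] z 78.0 87.0
scene yellow px [126. 227.] 19 mean [ 309. -255.   64.] z 58.0 67.0
scene yellow px [169. 252.] 24 mean [ 455. -240.   65.] z 57.0 68.0
scene yellow px [165. 268.] 6 mean [ 448. -254.   27.] z 25.0 27.0
scene yellow px [188. 274.] 28 mean [ 539. -254.
[... 1825 characters left out ...]
 [ 631. -222.   28.] z 24.0 32.0
side yellow px [337. 274.] 17 mean [ 532. -256.   66.] z 61.0 70.0
side yellow px [304. 284.] 21 mean [ 448. -242.   66.] z 60.0 69.0
side yellow px [340. 289.] 9 mean [ 534. -268.   28.] z 26.0 30.0
side yellow px [385. 295.] 26 mean [ 582. -365.   65.] z 57.0 69.0
side yellow px [306. 300.] 11 mean [ 446. -255.   28.] z 24.0 30.0
side yellow px [345. 311.] 26 mean [ 474. -357.   66.] z 59.0 69.0
side yellow px [384. 312.] 12 mean [ 573. -376.   28.] z 23.0 30.0
side yellow px [252. 312.] 19 mean [ 304. -256.   67.] z 60.0 69.0
side yellow px [258. 321.] 8 mean [ 319. -252.   29.] z 28.0 30.0
side yellow px [341. 327.] 15 mean [ 462. -363.   29.] z 26.0 31.0
```

View pics/scene_crop.png

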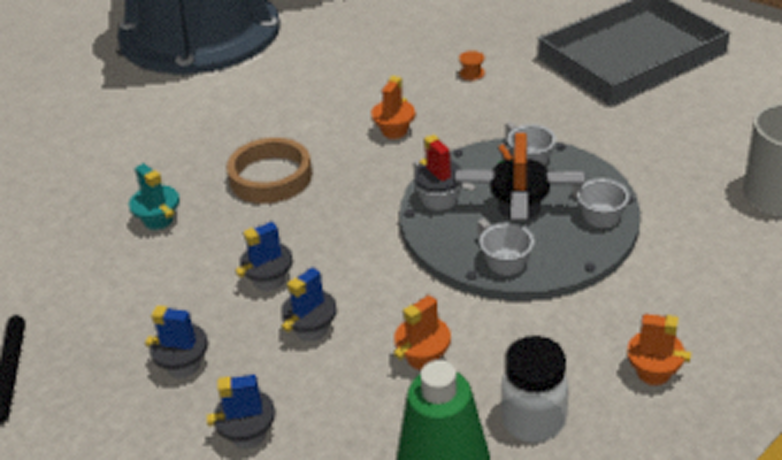

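View pics/side_crop.png

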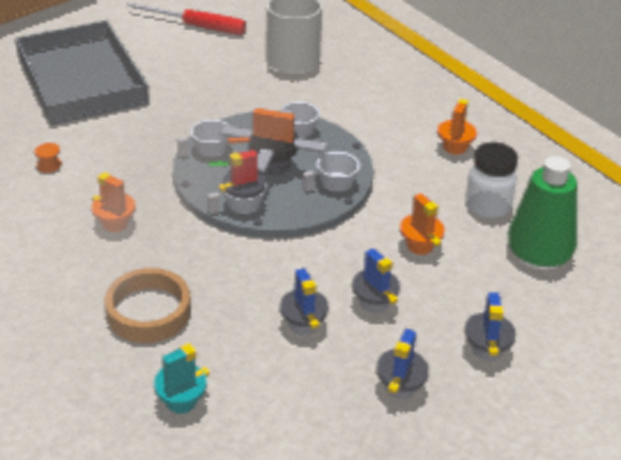

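Run:
```python
from h import *
f,W,c=cap("scene"); f2,W2,c2=cap("side")
im,zb=top(f,W,0.2,1.0,-.5,.6,.002); im2,zb2=top(f2,W2,0.2,1.0,-.5,.6,.002)
big=np.where((zb>zb2)[...,None],im,im2); 
cv2.imwrite("pics/top0.png",big[:,:,::-1])
z=np.maximum(zb,zb2)
z5=z[:400,:550].reshape(16,25,22,25).max((1,3))*1000
print("rows x from 975 down by 50; cols y from 575 down by 50"); print(z5.round().astype(int))
# bystanders
h=hsv(f); 
for nm,m in [("green",(h[...,0]>45)&(h[...,0]<80)&(h[...,1]>150)),("tray",None)]:
    if m is not None:
        for b in blobs(m,W,0.005,.2,40): print(nm,b[0],np.nanmin(b[2],0),np.nanmax(b[2],0))
```

```text
rows x from 975 down by 50; cols y from 575 down by 50
[[   65     4     4     4     4     4     4     3     4     4     4     4
      3     4     4     4     4     3     4 -1000 -1000 -1000]
 [   74    74     4     7     7     7     9     8     8     8     8     7
      9     7     7     7     7     8     7    82    82    82]
 [   75    74     4     5     4     4     4     3     5     4     4     4
      4     3     4     3     4     4     4    81    49    47]
 [   70    69     4     4     3     3     5     5     4     3     4     3
     30    69     4     4     3     4     4    82    83    82]
 [    4     4     4     5     4     3    92    91    93     3     4     4
     29    68     4    78    77   126    89     4     3     4]
 [    5     5     4     5    25    28    91    91    92     4     4     4
      4     4     3    78    77   129   104     4     4     4]
 [    5     4     4    25    28    26     4    92     4     4    43    43
     21    17     4    30    30     4     4     5     4     3]
 [    4     4    18    19    15     5     4     4     4    16    56    58
     58    4
[... 557 characters left out ...]
   4    69    30     5     4     4    19]
 [  201   203     4    35    34    35    35    35     5     5     5    69
     31    24    27    26     4     4     4     4    18    19]
 [  298   201     4     6     5     5     5     4    27     4    27    67
     30    27    27    26    67    69     4     4    19     9]
 [  299   300   300     5     5     4     5     3     5     4     4     4
      5    26    28    26    67    70     3     4     5     3]
 [  163   299   300     5     5     5     6     3     5     4     6     5
      4     5     4     5     5     5     4     4     4     4]]
green [252.13273196 344.94136598] [ 0.72084943 -0.31243741  0.01353862] [ 0.78143873 -0.24779749  0.10801746]
```

View pics/top0.png

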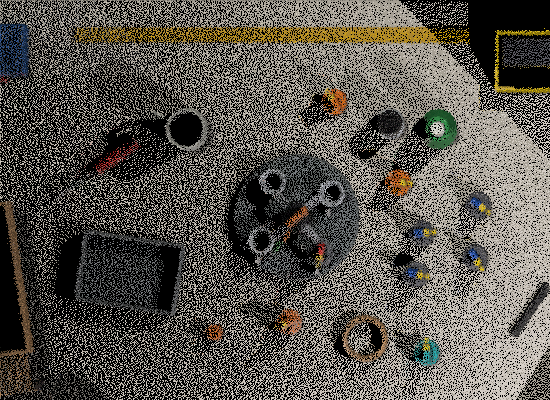

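Call:
step_arm(motion=[[[0, 0, 12, 350, -572, 0, 87], [0, 0, 12, 350, -572, 0, 87], [0, 0, 12, 350, -572, 0, 87], [0, 0, 12, 350, -572, 0, 87], [0, 0, 12, 350, -572, 0, 87], [0, 0, 12, 350, -572, 0, 87], [0, 0, 12, 350, -572, 0, 87], [0, 0, 12, 350, -572, 0, 87], [0, 0, 12, 350, -572, 0, 87], [0, 0, 12, 350, -572, 0, 87], [0, 0, 12, 350, -572, 0, 87], [0, 0, 12, 350, -572, 0, 87]]])

```text
time_s: 1.35
position: [0.5118, 0.145, 0.405]
tcp_rot: [[0.001, -0.979, 0.202], [0.0, 0.202, 0.979], [-1.0, -0.0, 0.0]]
force: [0.2, 0.0, -0.1]
opening: 0.996
```

Call:
step_arm(motion=[[[0, 0, 0, 60, -120, 0, 87], [0, 0, 0, 60, -120, 0, 87], [0, 0, 0, 60, -120, 0, 87], [0, 0, 0, 60, -120, 0, 87], [0, 0, 0, 60, -120, 0, 87], [0, 0, 0, 60, -120, 0, 87], [0, 0, 0, 60, -120, 0, 87]]])

```text
time_s: 1.93
position: [0.5702, 0.0282, 0.4045]
tcp_rot: [[-0.002, -0.98, 0.201], [0.001, 0.201, 0.98], [-1.0, 0.002, 0.001]]
force: [0.3, 0.2, 1.0]
opening: 0.997
```

Run:
```python
from h import *
st(); f,W,c=cap("wrist"); cv2.imwrite("pics/w1.png",f[:,:,::-1]); print(c["cam_to_world"].round(3).tolist())
```

```text
t 1.93 tcp [570.2  28.2 404.5] grip [569.9  28.4 241. ] zax [0.201 0.98  0.001] yawz 78.4 open 86.7 F [0.3 0.2 1. ] q [ -8.  26.  90.   0.  64. -87.]
[[0.2, 0.936, 0.29, 0.489], [0.98, -0.191, -0.058, 0.045], [0.001, 0.296, -0.955, 0.384], [0.0, 0.0, 0.0, 1.0]]
```

View pics/w1.png

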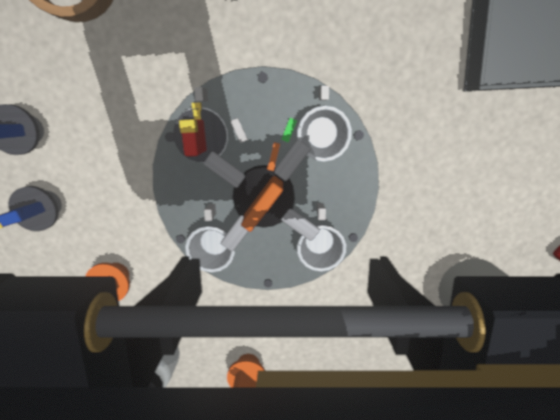

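```bash
cat > mag.py <<'E'
from h import *
from scipy.optimize import least_squares
def fitmag(W,skip=()):
    P=W.reshape(-1,3); P=P[np.isfinite(P[:,0])]
    g=P[(abs(P[:,2]-.0415)<.0035)][:,:2]
    loc=np.array([[-60,60],[-60,-60],[60,60],[60,-60]])/1000
    use=[i for i in range(4) if i not in skip]
    best=None
    p=np.array([.570,.005,np.radians(-11)])
    for it in range(6):
        c,s=np.cos(p[2]),np.sin(p[2]); R=np.array([[c,-s],[s,c]])
        C=p[:2]+loc[use]@R.T
        d=np.linalg.norm(g[:,None]-C[None],axis=2); i=d.argmin(1); r=d.min(1); tol=.012 if it<2 else .0045
        k=(abs(r-.025)<tol)
        gg=g[k];ii=i[k]
        def res(q):
            c,s=np.cos(q[2]),np.sin(q[2]); R=np.array([[c,-s],[s,c]])
            return np.linalg.norm(gg-(q[:2]+loc[use]@R.T)[ii],axis=1)-q[3]
        o=least_squares(res,[*p,.025],loss="soft_l1",f_scale=.001); p=o.x[:3]
    return p,o.x[3],len(gg),np.std(o.fun),np.bincount(ii)
E
python3 - <<'E'
from mag import *
f,W,c=cap("wrist"); print("wrist",fitmag(W,(1,)))
h=hsv(f).astype(int)
P=W.reshape(-1,3); k=np.isfinite(P[:,0])
# disc edge
d=np.hypot(W[...,0]-.57,W[...,1]-.005)
m=mask(f,"orange")&(d<.09)
for nm,zl,zh in [("bar",.086,.098),("pointer",.02,.07)]:
    q=W[m&(W[...,2]>zl)&(W[...,2]<zh)]; 
    if len(q)>5:
        r=cv2.minAreaRect((q[:,:2]*1000).astype(np.float32)); v=np.linalg.svd(q[:,:2]-q[:,:2].mean(0),full_matrices=False)[2][0]
        print(nm,len(q),q.mean(0)*1000,r,np.degrees(np.arctan2(v[1],v[0])))
for nm,m2 in [("green",(h[...,0]>50)&(h[...,0]<75)&(h[...,1]>150)&(d<.13)),("red",mask(f,"red")&(W[...,2]>.08)),("yel",mask(f,"yellow")&(d<.13))]:
    q=W[m2]; print(nm,len(q),np.nanmean(q,0)*1000)
for nm in ("scene","side"):
    f,W,c=cap(nm); print(nm,fitmag(W,(1,)))
E
```

```text
wrist (array([ 0.56434913,  0.00857695, -0.19271429]), np.float64(0.023986504803197892), 1586, np.float64(0.0013004222538625756), array([665, 491, 430]))
bar 364 [557.23374015  15.75534407  90.97651933] ((563.339599609375, 8.948429107666016), (10.854143142700195, 46.40001678466797), 40.273494720458984) -49.04235686922841
pointer 11 [535.10676471  22.46160541  55.65002883] ((534.8267211914062, 23.125123977661133), (3.0041255950927734, 5.544869422912598), 59.524044036865234) -14.899401317718596
green 0 [nan nan nan]
red 277 [499.18525723 -39.00576672  84.87401162]
yel 0 [nan nan nan]
scene (array([ 0.56690146,  0.00664866, -0.1927887 ]), np.float64(0.024192217564310094), 287, np.float64(0.0017040808501125693), array([ 68, 105, 114]))
side (array([ 0.56391481,  0.00672236, -0.1952519 ]), np.float64(0.02406961065830021), 177, np.float64(0.0016939217863752892), array([65, 43, 69]))<stdin>:14: RuntimeWarning: Mean of empty slice
```

Call:
step_arm(motion=[[[0, 0, -7, -6, -20, -10, 50], [0, 0, -14, -6, -20, -30, 50], [0, 0, -21, -6, -20, -50, 50], [0, 0, -28, -6, -20, -70, 50], [0, 0, -35, -6, -20, -80, 50], [0, 0, -38, -6, -20, -80, 50], [0, 0, -38, -6, -20, -80, 50], [0, 0, -38, -6, -20, -80, 50]]])

```text
time_s: 2.8
position: [0.565, 0.0077, 0.3249]
tcp_rot: [[0.0, -0.65, 0.76], [-0.0, 0.76, 0.65], [-1.0, -0.0, 0.0]]
force: [0.2, 0.1, 0.2]
opening: 0.587
```

Run:
```python
from h import *
st(); f,W,c=cap("wrist"); cv2.imwrite("pics/w2.png",f[:,:,::-1])
d=np.hypot(W[...,0]-.565,W[...,1]-.008); m=mask(f,"orange")&(d<.05)&(W[...,2]>.087)&(W[...,2]<.097)
q=W[m]; print(len(q),cv2.minAreaRect((q[:,:2]*1000).astype(np.float32)),q[:,2].mean())
```

```text
t 2.8 tcp [565.    7.7 324.9] grip [565.1   7.7 161.4] zax [0.76 0.65 0.  ] yawz 40.5 open 51.1 F [0.2 0.1 0.2] q [-11.  32.  95.   0.  53. -51.]
317 ((563.3619384765625, 8.392019271850586), (9.201899528503418, 47.21005630493164), 40.139732360839844) 0.09101034092057468
```

View pics/w2.png

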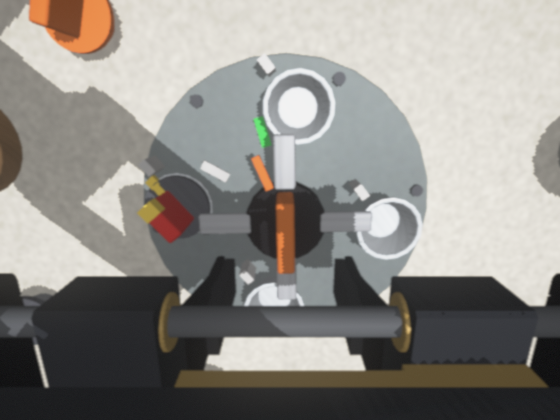

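Call:
step_arm(motion=[[[0, 0, 0, -1, 0, -30, 50], [0, 0, 0, -1, 0, -60, 50], [0, 0, 0, -1, 0, -83, 50], [0, 0, 0, -1, 0, -83, 50], [0, 0, 0, -1, 0, -83, 0], [0, 0, 0, -1, 0, -83, 0], [0, 0, 0, -1, 0, -83, 0], [0, 0, 0, -1, 0, -83, 0], [0, 0, 0, -1, 0, -83, 0], [0, 0, 0, -1, 0, -83, 0]]])

```text
time_s: 3.68
position: [0.5641, 0.0071, 0.2422]
tcp_rot: [[0.001, -0.648, 0.762], [-0.0, 0.762, 0.648], [-1.0, -0.001, 0.0]]
force: [0.2, 0.0, 0.6]
opening: 0.207
```

Call:
step_arm(motion=[[[0, 0, 4, 0, 0, 0, 0], [0, 0, 8, 0, 0, 0, 0], [0, 0, 12, 0, 0, 0, 0], [0, 0, 16, 0, 0, 0, 0], [0, 0, 20, 0, 0, 0, 0], [0, 0, 24, 0, 0, 0, 0], [0, 0, 28, 0, 0, 0, 0], [0, 0, 32, 0, 0, 0, 0], [0, 0, 36, 0, 0, 0, 0], [0, 0, 40, 0, 0, 0, 0], [0, 0, 44, 0, 0, 0, 0], [0, 0, 45, 0, 0, 0, 0]]])

```text
time_s: 4.68
position: [0.5652, 0.0077, 0.2422]
tcp_rot: [[0.004, -0.996, 0.084], [0.002, 0.084, 0.996], [-1.0, -0.004, 0.003]]
force: [3.6, 5.0, -1.6]
opening: 0.148
```

Run:
```python
from h import *
s=st(); print(s["moment"])
```

```text
t 4.68 tcp [565.2   7.7 242.2] grip [565.9   8.1  78.7] zax [0.084 0.996 0.003] yawz 85.2 open 12.9 F [ 3.6  5.  -1.6] q [-11.  39.  98.   0.  43. -96.]
[ 0.82259347 -0.52844936 -0.82658006]
```

Call:
step_arm(motion=[[[0, 0, 0, 0, 0, 0, 50], [0, 0, 0, 0, 0, 0, 50], [0, 0, 0, 0, 0, 0, 50], [0, 0, 0, 0, 0, 30, 50], [0, 0, 0, 0, 0, 60, 50], [0, 0, 0, -20, 0, 100, 50], [0, 0, 0, -20, 0, 130, 50], [0, 0, 0, -20, 0, 130, 50], [0, 0, 0, -20, 0, 130, 50]]])

```text
time_s: 5.43
position: [0.5441, 0.0068, 0.374]
tcp_rot: [[0.005, -0.997, 0.081], [-0.001, 0.081, 0.997], [-1.0, -0.005, -0.001]]
force: [-0.5, 0.6, -0.2]
opening: 0.571
```

Run:
```python
from mag import *
st(); f,W,c=cap("wrist"); cv2.imwrite("pics/w3.png",f[:,:,::-1]); print(fitmag(W,(1,)))
m=mask(f,"red")|mask(f,"yellow"); m&=(W[...,2]>.08)&(W[...,2]<.092)&(np.hypot(W[...,0]-.494,W[...,1]+.039)<.04)
q=W[m]; print(len(q),cv2.minAreaRect((q[:,:2]*1000).astype(np.float32)))
```

```text
t 5.43 tcp [544.1   6.8 374. ] grip [544.8   6.5 210.5] zax [ 0.081  0.997 -0.001] yawz 85.3 open 49.6 F [-0.5  0.6 -0.2] q [-11.  26.  96.  -0.  58. -96.]
(array([ 0.56420075,  0.00841104, -0.19111574]), np.float64(0.02408371553631187), 1582, np.float64(0.0012899745954131243), array([827, 310, 445]))
352 ((499.0794372558594, -39.27402114868164), (11.44681453704834, 18.22901153564453), 81.82219696044922)
```

View pics/w3.png

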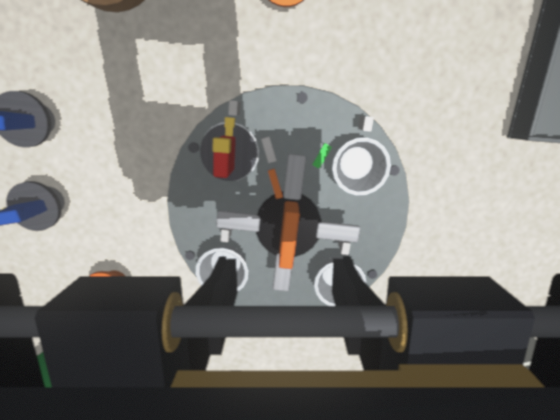

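```bash
cat > bar.py <<'E'
from h import *
def bar(f,W):
    d=np.hypot(W[...,0]-.564,W[...,1]-.008); m=mask(f,"orange")&(d<.05)&(W[...,2]>.087)&(W[...,2]<.097)
    q=W[m]; r=cv2.minAreaRect((q[:,:2]*1000).astype(np.float32)); return r,len(q)
E
python3 - <<'E'
from bar import *
for n in ("wrist","scene","side"):
    f,W,c=cap(n); print(n,bar(f,W))
E
```

```text
wrist (((574.9854125976562, 6.018585681915283), (10.15052318572998, 21.385801315307617), 78.78857421875), 114)
scene (((566.8773193359375, 6.2892608642578125), (12.047947883605957, 49.917659759521484), 79.04144287109375), 63)
side (((574.0380249023438, 1.9510514736175537), (1.3102777004241943, 14.672602653503418), 75.19303894042969), 5)
```

Call:
step_arm(motion=[[[0, 0, -3, -25, -23, 0, 40], [0, 0, -3, -51, -45, -20, 40], [0, 0, -3, -51, -45, -50, 40], [0, 0, -3, -51, -45, -70, 40], [0, 0, -3, -51, -45, -70, 40]]])

```text
time_s: 6.05
position: [0.491, -0.0381, 0.2974]
tcp_rot: [[-0.011, -0.991, 0.134], [0.003, 0.134, 0.991], [-1.0, 0.011, 0.002]]
force: [0.2, 0.0, -0.3]
opening: 0.463
```

Run:
```python
from mag import *
st(); f,W,c=cap("wrist"); cv2.imwrite("pics/w4.png",f[:,:,::-1])
f,W,c=cap("scene"); f2,W2,c2=cap("side")
for w in (W,W2):
    q=w[(w[...,2]>.028)&(w[...,2]<.038)&(w[...,0]>.33)&(w[...,0]<.58)&(w[...,1]>.2)&(w[...,1]<.46)]
    print(len(q),cv2.minAreaRect((q[:,:2]*1000).astype(np.float32)))
```

```text
t 6.05 tcp [491.  -38.1 297.4] grip [489.3 -37.6 133.9] zax [0.134 0.991 0.002] yawz 82.3 open 40.3 F [ 0.2  0.  -0.3] q [ -17.   30.  106.   -0.   44. -100.]
283 ((455.7227783203125, 340.7051696777344), (202.66403198242188, 145.05160522460938), 80.75004577636719)
209 ((452.85784912109375, 340.7945556640625), (208.47047424316406, 140.55960083007812), 81.58763122558594)
```

View pics/w4.png

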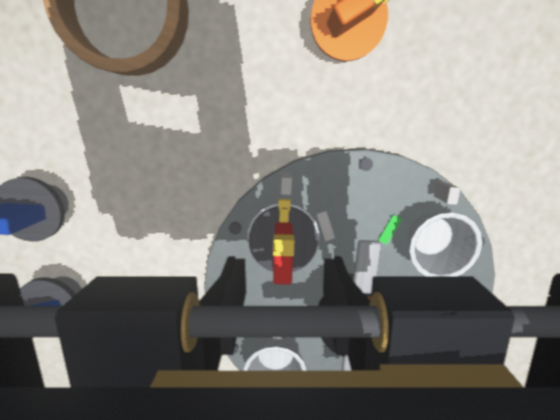

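Call:
step_arm(motion=[[[0, 0, 0, 0, -1, -35, 40], [0, 0, 0, 0, -1, -68, 40], [0, 0, 0, 0, -1, -68, 40], [0, 0, 0, 0, -1, -68, 40], [0, 0, 0, 0, -1, -68, 0], [0, 0, 0, 0, -1, -68, 0], [0, 0, 0, 0, -1, -68, 0], [0, 0, 0, 0, -1, -68, 0], [0, 0, 0, 0, -1, -68, 0], [0, 0, 0, 0, -1, -68, 0]]])

```text
time_s: 7.03
position: [0.4931, -0.039, 0.2343]
tcp_rot: [[0.001, -0.991, 0.133], [-0.0, 0.133, 0.991], [-1.0, -0.001, -0.0]]
force: [0.2, 0.2, 4.4]
opening: 0.135
```

Run:
```python
from h import *
st()
```

```text
t 7.03 tcp [493.1 -39.  234.3] grip [493.2 -39.   70.8] zax [ 0.133  0.991 -0.   ] yawz 82.3 open 11.7 F [0.2 0.2 4.4] q [ -17.   37.  108.    0.   35. -100.]
```

Call:
step_arm(motion=[[[0, 0, 0, 0, 0, 30, 0], [0, 0, 0, 0, 0, 65, 0], [0, 0, 0, -10, 35, 70, 0], [0, 0, 0, -10, 75, 70, 0], [0, 0, 0, -10, 115, 70, 0], [0, 0, 0, -15, 155, 70, 0], [0, 0, 0, -20, 195, 70, 0], [0, 0, 0, -25, 235, 70, 0], [0, 0, 0, -30, 275, 70, 0], [0, 0, 0, -35, 315, 70, 0], [0, 0, 0, -39, 350, 70, 0], [0, 0, 0, -39, 379, 70, 0]]])

```text
time_s: 8.03
position: [0.4523, 0.3425, 0.3034]
tcp_rot: [[-0.002, -0.991, 0.131], [-0.0, 0.131, 0.991], [-1.0, 0.002, -0.001]]
force: [0.4, -0.9, -1.8]
opening: 0.133
```

Call:
step_arm(motion=[[[0, 0, 0, 0, 0, 0, 0], [0, 0, 0, 0, 0, -30, 0], [0, 0, 0, 0, 0, -60, 0], [0, 0, 0, 0, 0, -80, 0], [0, 0, 0, 0, 0, -83, 0], [0, 0, 0, 0, 0, -83, 0]]])

```text
time_s: 8.53
position: [0.4535, 0.3392, 0.2195]
tcp_rot: [[-0.004, -0.991, 0.133], [-0.002, 0.133, 0.991], [-1.0, 0.003, -0.002]]
force: [-0.2, -0.8, -1.9]
opening: 0.134
```

Run:
```python
from h import *
st()
f,W,c=cap("scene"); cv2.imwrite("pics/s5.png",cv2.resize(f[80:280,220:460],None,fx=3,fy=3)[:,:,::-1])
```

```text
t 8.53 tcp [453.5 339.2 219.5] grip [452.9 338.9  56. ] zax [ 0.133  0.991 -0.002] yawz 82.3 open 11.7 F [-0.2 -0.8 -1.9] q [ 25.  41.  98.  -0.  41. -57.]
```

View pics/s5.png

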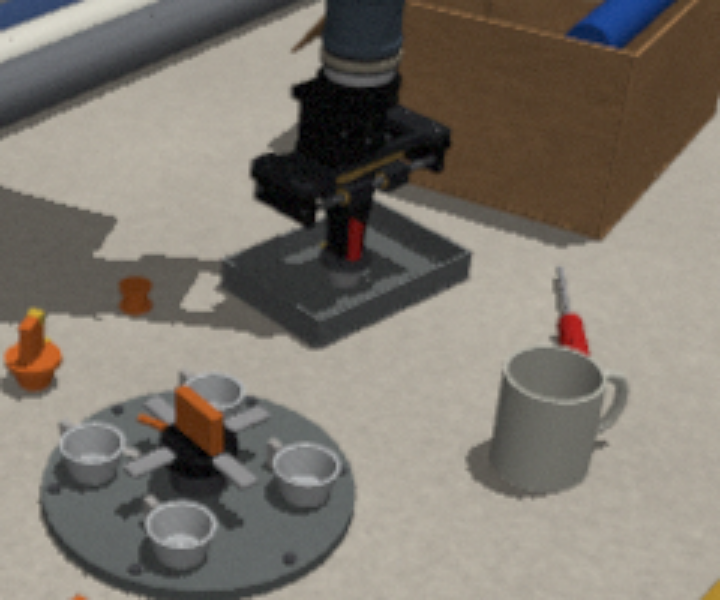

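Red cartridge is held just above the tray floor; collar open, four cups empty. Release and return toward the fresh ones.

Call:
step_arm(motion=[[[0, 0, 0, 0, 0, 0, 30], [0, 0, 0, 0, 0, 0, 40], [0, 0, 0, 0, 0, 0, 40], [0, 0, 0, 0, 0, 20, 40], [0, 0, 0, 0, 0, 60, 40], [0, 0, 0, 0, 0, 100, 40], [0, 0, 0, 0, -40, 120, 40], [0, 0, 0, 0, -80, 130, 40], [0, 0, 0, 0, -120, 130, 40], [0, 0, 0, 0, -160, 130, 40], [0, 0, 0, 0, -200, 130, 40], [0, 0, 0, 0, -240, 130, 40]]])

```text
time_s: 9.58
position: [0.4536, 0.0983, 0.3519]
tcp_rot: [[0.002, -0.991, 0.133], [-0.0, 0.133, 0.991], [-1.0, -0.002, 0.0]]
force: [1.4, 0.1, -0.1]
opening: 0.459
```

```bash
cat > fresh.py <<'E'
from h import *
def fresh(n):
    f,W,c=cap(n); m=mask(f,"blue")|mask(f,"yellow")
    Y=mask(f,"yellow")
    top_=m&(W[...,2]>.061)&(W[...,2]<.072)&(W[...,0]<.75)&(W[...,0]>.35)&(W[...,1]<.2)&(W[...,1]>-.5)
    nl,l,s,_=cv2.connectedComponentsWithStats(cv2.dilate(top_.astype(np.uint8),np.ones((3,3))))
    for i in range(1,nl):
        k=(l==i)&top_; kb=k&mask(f,"blue")
        if kb.sum()<4 : continue
        q=W[k][:,:2]*1000; r=cv2.minAreaRect(q.astype(np.float32)); (w,h),a=r[1],r[2]
        yaw=a if w>h else a+90
        yb=W[k&Y][:,:2].mean(0)*1000-W[kb][:,:2].mean(0)*1000 if (k&Y).sum() else [0,0]
        na=np.degrees(np.arctan2(yb[1],yb[0]))  # nib direction
        if np.cos(np.radians(yaw-na))<0: yaw+=180
        yaw=(yaw+180)%360-180
        # nib blob
        ctr=np.array(r[0]); d=np.hypot(W[...,0]*1000-ctr[0],W[...,1]*1000-ctr[1])
        nb=Y&(W[...,2]>.018)&(W[...,2]<.033)&(d<42)
        nq=W[nb][:,:2].mean(0)*1000 if nb.sum()>2 else np.array([np.nan]*2)
        v=nq-ctr
        print(n,"fin ctr",ctr.round(1),"size",np.round((w,h),1),"nibdir",round(yaw,1),"| nib",nq.round(1),"dist",np.hypot(*v).round(1),"dir",np.degrees(np.arctan2(v[1],v[0])).round(1))
E
python3 - <<'E'
from fresh import *
st(); fresh("scene"); fresh("side")
f,W,c=cap("scene"); cv2.imwrite("pics/s6.png",cv2.resize(f[120:320,60:400],None,fx=2.3,fy=2.3)[:,:,::-1])
E
```

```text
t 9.58 tcp [453.6  98.3 351.9] grip [454.   98.3 188.4] zax [0.133 0.991 0.   ] yawz 82.4 open 39.9 F [ 1.4  0.1 -0.1] q [ -2.  23. 108.  -0.  49. -84.]
scene fin ctr [ 455.2 -230.3] size [26.4 12.7] nibdir -100.0 | nib [ 448.6 -251.3] dist 22.1 dir -107.5
scene fin ctr [ 536.  -242.7] size [29.6 13.6] nibdir -91.2 | nib [ 537.3 -265.8] dist 23.1 dir -87.0
scene fin ctr [ 487.3 -349.5] size [29.9 13.5] nibdir -149.0 | nib [ 465.5 -362.1] dist 25.2 dir -149.9
scene fin ctr [ 592.5 -354.8] size [27.1 13.8] nibdir -125.3 | nib [ 577.8 -373.9] dist 24.1 dir -127.7
side fin ctr [ 532.6 -244.7] size [27.2 11.1] nibdir -91.0 | nib [ 534.3 -267.3] dist 22.7 dir -85.8
side fin ctr [ 450.6 -230.6] size [28.9 11.7] nibdir -106.1 | nib [ 446.2 -253.9] dist 23.7 dir -100.5
side fin ctr [ 586.6 -357.4] size [26.4  9. ] nibdir -127.1 | nib [ 574.6 -376.8] dist 22.8 dir -121.8
side fin ctr [ 483.2 -351. ] size [27.9  9.7] nibdir -149.4 | nib [ 462.8 -362.3] dist 23.3 dir -150.8
```

View pics/s6.png

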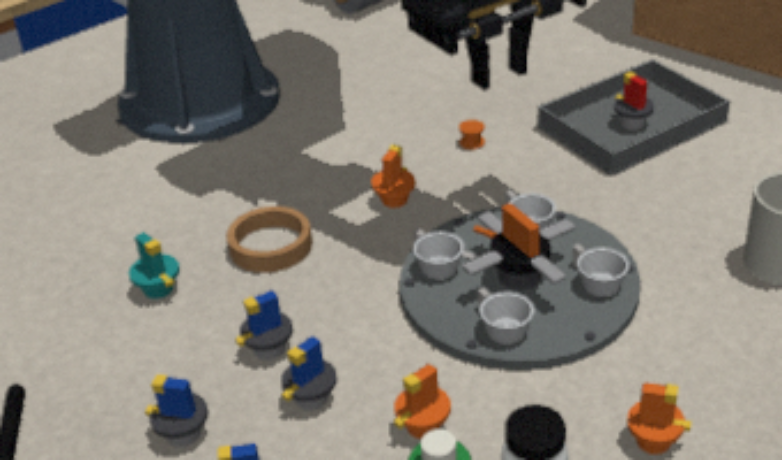

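Call:
step_arm(motion=[[[0, 0, -7, 0, -27, -3, 40], [0, 0, -14, 0, -55, -6, 40], [0, 0, -21, 0, -82, -9, 40], [0, 0, -28, 0, -110, -12, 40], [0, 0, -35, 0, -137, -15, 40], [0, 0, -42, 0, -164, -18, 40], [0, 0, -49, 0, -192, -20, 40], [0, 0, -56, 0, -219, -22, 40], [0, 0, -63, 0, -247, -24, 40], [0, 0, -70, 0, -274, -26, 40], [0, 0, -77, 0, -302, -28, 40], [0, 0, -84, 0, -329, -30, 40]]])

```text
time_s: 10.73
position: [0.4548, -0.2292, 0.3211]
tcp_rot: [[0.001, 0.033, 0.999], [-0.0, 0.999, -0.033], [-1.0, -0.0, 0.001]]
force: [0.4, -0.9, 0.1]
opening: 0.463
```

Call:
step_arm(motion=[[[0, 0, -7, 0, 0, 0, 40], [0, 0, -12, 0, 0, 0, 40], [0, 0, -12, 0, 0, 0, 40], [0, 0, -12, 0, 0, 0, 40]]])

```text
time_s: 11.07
position: [0.4546, -0.228, 0.321]
tcp_rot: [[0.0, 0.232, 0.973], [-0.0, 0.973, -0.232], [-1.0, 0.0, 0.0]]
force: [-0.1, -0.0, -0.2]
opening: 0.455
```

Run:
```python
from fresh import *
st(); fresh("wrist")
f,W,c=cap("wrist"); cv2.imwrite("pics/w7.png",f[:,:,::-1])
```

```text
t 11.07 tcp [ 454.6 -228.   321. ] grip [ 454.7 -228.   157.5] zax [ 0.973 -0.232  0.   ] yawz -13.4 open 39.6 F [-0.1 -0.  -0.2] q [-39.  29. 103.   0.  48. -26.]
wrist fin ctr [ 532.4 -236.6] size [10.7 19.4] nibdir -85.1 | nib [nan nan] dist nan dir nan
wrist fin ctr [ 452.3 -223.1] size [19.1 10.8] nibdir 77.3 | nib [nan nan] dist nan dir nan
```

View pics/w7.png

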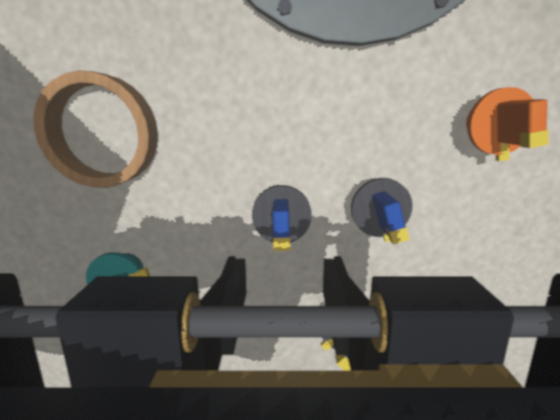

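```bash
sed -i 's/(H>22)&(H<34)&(S>170)&(V>100)/(H>19)\&(H<36)\&(S>110)\&(V>60)/' h.py
python3 - <<'E'
from fresh import *
fresh("wrist")
f,W,c=cap("wrist"); print(hsv(f)[243,281],hsv(f)[236,397])
E
```

```text
wrist fin ctr [ 533. -242.] size [11.9 30.3] nibdir -85.8 | nib [ 533.2 -268.2] dist 26.2 dir -89.6
wrist fin ctr [ 451.3 -228.5] size [30.2 11.2] nibdir -102.0 | nib [ 439.1 -248.6] dist 23.5 dir -121.3
[ 25 152 198] [ 25 149 181]
```

Call:
step_arm(motion=[[[0, 0, 1.5, -3, -1, -40, 40], [0, 0, 1.5, -3, -1, -80, 40], [0, 0, 1.5, -3, -1, -107, 40], [0, 0, 1.5, -3, -1, -107, 40], [0, 0, 1.5, -3, -1, -107, 40], [0, 0, 1.5, -3, -1, -107, 0], [0, 0, 1.5, -3, -1, -107, 0], [0, 0, 1.5, -3, -1, -107, 0], [0, 0, 1.5, -3, -1, -107, 0], [0, 0, 1.5, -3, -1, -107, 0]]])

```text
time_s: 12.1
position: [0.4511, -0.23, 0.2141]
tcp_rot: [[0.0, 0.21, 0.978], [-0.0, 0.978, -0.21], [-1.0, -0.0, 0.0]]
force: [0.2, -0.6, 1.1]
opening: 0.166
```

Run:
```python
from h import *
st()
```

```text
t 12.1 tcp [ 451.1 -230.   214.1] grip [ 451.1 -230.    50.6] zax [ 0.978 -0.21   0.   ] yawz -12.1 open 14.4 F [ 0.2 -0.6  1.1] q [-40.  40. 107.  -0.  33. -28.]
```

Call:
step_arm(motion=[[[0, 0, 0, 0, 0, 0, 0], [0, 0, 0, 0, 0, 0, 0], [0, 0, 0, 0, 0, 20, 0], [0, 0, 0, 0, 0, 55, 0], [0, 0, -7, 10, 10, 85, 0], [0, 0, -14, 30, 30, 85, 0], [0, 0, -21, 50, 50, 85, 0], [0, 0, -28, 70, 70, 85, 0], [0, 0, -35, 90, 90, 85, 0], [0, 0, -42, 110, 110, 85, 0], [0, 0, -49, 125, 130, 85, 0], [0, 0, -56, 140, 145, 85, 0]]])

```text
time_s: 13.1
position: [0.5914, -0.0831, 0.2982]
tcp_rot: [[-0.002, 0.93, 0.367], [0.001, 0.367, -0.93], [-1.0, -0.001, -0.001]]
force: [0.1, -0.8, -0.9]
opening: 0.139
```

Call:
step_arm(motion=[[[0, 0, -7, 5, 5, 0, 0], [0, 0, -14, 10, 10, 0, 0], [0, 0, -21, 15, 15, 0, 0], [0, 0, -28, 19, 23, 0, 0], [0, 0, -33, 19, 23, 0, 0], [0, 0, -33, 19, 23, 0, 0], [0, 0, -33, 19, 23, 0, 0]]])

```text
time_s: 13.68
position: [0.6097, -0.0618, 0.2982]
tcp_rot: [[-0.001, 0.982, -0.191], [0.0, -0.191, -0.982], [-1.0, -0.002, -0.0]]
force: [-0.6, -0.7, -1.9]
opening: 0.138
```

Run:
```python
from h import *
st(); f,W,c=cap("wrist"); cv2.imwrite("pics/w8.png",f[:,:,::-1])
```

```text
t 13.68 tcp [609.7 -61.8 298.2] grip [609.4 -61.8 134.7] zax [-0.191 -0.982 -0.   ] yawz -101.0 open 12.0 F [-0.6 -0.7 -1.9] q [-16.  37.  89.  -0.  54.  85.]
```

View pics/w8.png

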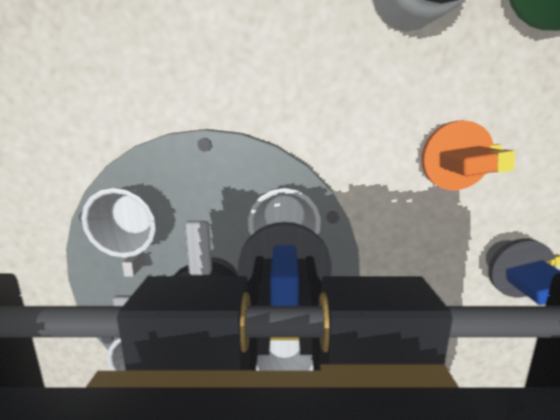

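Call:
step_arm(motion=[[[0, 0, 0, 0, 0, -20, 0], [0, 0, 0, 0, 0, -35, 0], [0, 0, 0, 0, 0, -45, 0], [0, 0, 0, 0, 0, -50, 0], [0, 0, 0, 0, 0, -55, 0], [0, 0, 0, 0, 0, -60, 0], [0, 0, 0, 0, 0, -63, 0], [0, 0, 0, 0, 0, -63, 0], [0, 0, 0, 0, 0, -63, 0]]])

```text
time_s: 14.48
position: [0.6102, -0.0621, 0.236]
tcp_rot: [[0.0, 0.981, -0.193], [-0.0, -0.193, -0.981], [-1.0, 0.0, 0.0]]
force: [-0.5, -0.7, -1.9]
opening: 0.137
```

Run:
```python
from h import *
s=st();print(s["moment"])
```

```text
t 14.48 tcp [610.2 -62.1 236. ] grip [610.3 -62.1  72.5] zax [-0.193 -0.981  0.   ] yawz -101.1 open 11.9 F [-0.5 -0.7 -1.9] q [-16.  42.  91.   0.  47.  85.]
[-0.0392227   0.1281682   0.02101769]
```

Call:
step_arm(motion=[[[0, 0, 0, 0, 0, -2, 0], [0, 0, 0, 0, 0, -2, 0], [0, 0, 0, 0, 0, -2, 20], [0, 0, 0, 0, 0, -2, 36], [0, 0, 0, 0, 0, -2, 36], [0, 0, 0, 0, 0, 0, 36], [0, 0, 0, 0, 0, 30, 36], [0, 0, 0, 0, 0, 60, 36], [0, 0, 0, -25, -5, 85, 40], [0, 0, 0, -25, -35, 85, 40], [0, 0, 0, -25, -35, 85, 40]]])

```text
time_s: 15.4
position: [0.5853, -0.1001, 0.3234]
tcp_rot: [[0.005, 0.981, -0.195], [-0.004, -0.195, -0.981], [-1.0, 0.006, 0.003]]
force: [0.6, -0.6, 0.4]
opening: 0.457
```

```bash
cat > chk.py <<'E'
from h import *
def chk(n="scene"):
    f,W,c=cap(n); v=((340,210),(200,130)) if 0 else None
    im=f[180:300,210:360] if n=="scene" else f[190:280,230:345]
    return cv2.resize(im,None,fx=4,fy=4,interpolation=2)
E
python3 - <<'E'
from fresh import *; from chk import chk
st(); 
for n in("scene","side"): fresh(n)
a=chk();b=chk("side"); b=cv2.resize(b,(600,480)); cv2.imwrite("pics/c9.png",cv2.resize(np.hstack([a,b]),None,fx=.66,fy=.66)[:,:,::-1])
E
```

```text
t 15.4 tcp [ 585.3 -100.1  323.4] grip [ 586.2 -100.8  159.9] zax [-0.195 -0.981  0.003] yawz -101.2 open 39.7 F [ 0.6 -0.6  0.4] q [-20.  34.  91.  -0.  55.  81.]
scene fin ctr [616.1 -68.3] size [26.7 11.4] nibdir 10.3 | nib [nan nan] dist nan dir nan
scene fin ctr [ 536.  -243.4] size [13.1 29. ] nibdir -85.8 | nib [ 536.7 -265.1] dist 21.7 dir -88.2
scene fin ctr [ 487.1 -350.6] size [30.1 13.4] nibdir -153.8 | nib [ 466.5 -362.4] dist 23.8 dir -150.1
scene fin ctr [ 591.2 -355.7] size [27.7 15.5] nibdir -125.1 | nib [ 578.  -374.3] dist 22.9 dir -125.4
side fin ctr [609.7 -66.3] size [ 8.5 24.8] nibdir -18.2 | nib [nan nan] dist nan dir nan
side fin ctr [ 532.8 -245.4] size [13.2 26.2] nibdir -85.4 | nib [ 535.4 -266.2] dist 21.0 dir -82.7
side fin ctr [ 589.  -358.1] size [29.8 11.3] nibdir -133.7 | nib [ 575.2 -375.5] dist 22.2 dir -128.4
side fin ctr [ 482.1 -349.5] size [31.7 12.3] nibdir -143.8 | nib [ 463.3 -362.6] dist 23.0 dir -145.0
```

View pics/c9.png

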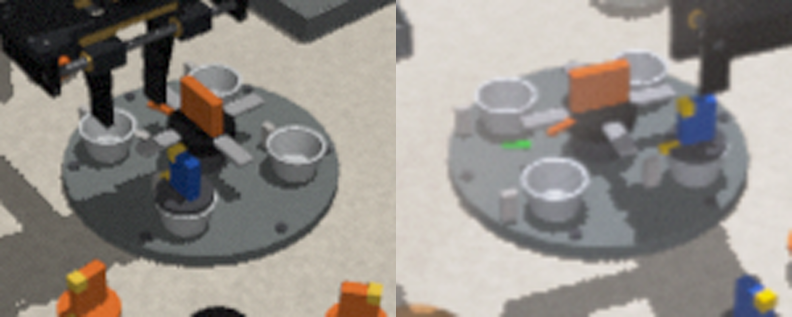

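Call:
step_arm(motion=[[[0, 0, 7, -5, -12, 0, 40], [0, 0, 14, -10, -24, 0, 40], [0, 0, 21, -15, -36, 0, 40], [0, 0, 28, -20, -48, 0, 40], [0, 0, 35, -25, -60, 0, 40], [0, 0, 42, -30, -72, 0, 40], [0, 0, 49, -35, -84, 0, 40], [0, 0, 56, -40, -96, 0, 40], [0, 0, 63, -45, -108, 0, 40], [0, 0, 70, -48, -120, 0, 40], [0, 0, 77, -51, -132, 0, 40], [0, 0, 84, -52, -142, 0, 40]]])

```text
time_s: 16.6
position: [0.5329, -0.2388, 0.3198]
tcp_rot: [[-0.002, 0.288, 0.957], [0.001, 0.957, -0.288], [-1.0, 0.001, -0.002]]
force: [0.8, 0.4, 0.0]
opening: 0.459
```

Call:
step_arm(motion=[[[0, 0, 7, 0, 0, 0, 40], [0, 0, 14, 0, 0, 0, 40], [0, 0, 21, 0, 0, 0, 40], [0, 0, 21, 0, 0, 0, 40], [0, 0, 21, 0, 0, 0, 40]]])

```text
time_s: 17.02
position: [0.5333, -0.2383, 0.3201]
tcp_rot: [[-0.001, -0.065, 0.998], [0.001, 0.998, 0.065], [-1.0, 0.001, -0.001]]
force: [0.5, -0.2, -0.0]
opening: 0.461
```

Run:
```python
from fresh import *
st(); fresh("wrist")
f,W,c=cap("wrist"); cv2.imwrite("pics/w10.png",f[:,:,::-1])
```

```text
t 17.02 tcp [ 533.3 -238.3  320.1] grip [ 533.1 -238.1  156.6] zax [ 0.998  0.065 -0.001] yawz 3.7 open 40.1 F [ 0.5 -0.2 -0. ] q [-35.  33.  93.   0.  54. -39.]
wrist fin ctr [ 533.3 -242.2] size [11.  30.4] nibdir -85.9 | nib [nan nan] dist nan dir nan
wrist fin ctr [ 585.4 -352.4] size [15.2 11. ] nibdir -165.9 | nib [ 575.1 -375.1] dist 24.9 dir -114.5
```

View pics/w10.png

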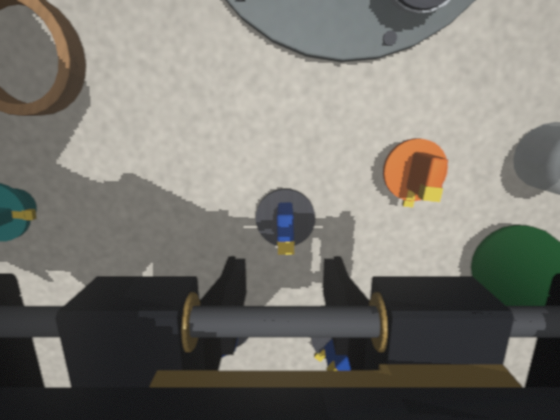

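Call:
step_arm(motion=[[[0, 0, 0, 0, -4, -40, 40], [0, 0, 0, 0, -4, -80, 40], [0, 0, 0, 0, -4, -106, 40], [0, 0, 0, 0, -4, -106, 40], [0, 0, 0, 0, -4, -106, 40], [0, 0, 0, 0, -4, -106, 0], [0, 0, 0, 0, -4, -106, 0], [0, 0, 0, 0, -4, -106, 0], [0, 0, 0, 0, -4, -106, 0], [0, 0, 0, 0, -4, -106, 0], [0, 0, 0, 0, -4, -106, 0], [0, 0, 0, 0, -4, -106, 0]]])

```text
time_s: 18.12
position: [0.5331, -0.243, 0.215]
tcp_rot: [[0.001, -0.067, 0.998], [-0.0, 0.998, 0.067], [-1.0, -0.0, 0.0]]
force: [-0.3, 0.2, 0.7]
opening: 0.133
```

Run:
```python
from h import *
st()
```

```text
t 18.12 tcp [ 533.1 -243.   215. ] grip [ 533.2 -243.1   51.5] zax [0.998 0.067 0.   ] yawz 3.8 open 11.5 F [-0.3  0.2  0.7] q [-35.  43.  95.   0.  42. -39.]
```

Call:
step_arm(motion=[[[0, 0, 0, 0, 0, 35, 0], [0, 0, 0, 0, 0, 70, 0], [0, 0, -7, 0, 10, 100, 0], [0, 0, -14, 10, 30, 100, 0], [0, 0, -21, 20, 55, 100, 0], [0, 0, -28, 30, 80, 100, 0], [0, 0, -35, 40, 105, 100, 0], [0, 0, -42, 50, 130, 100, 0], [0, 0, -49, 60, 155, 100, 0], [0, 0, -56, 70, 180, 100, 0], [0, 0, -63, 80, 205, 100, 0], [0, 0, -70, 90, 230, 100, 0]]])

```text
time_s: 19.12
position: [0.623, -0.0116, 0.3143]
tcp_rot: [[-0.001, 0.917, 0.399], [0.0, 0.399, -0.917], [-1.0, -0.001, -0.001]]
force: [-0.0, -1.2, -1.0]
opening: 0.136
```

Call:
step_arm(motion=[[[0, 0, -7, 3, 20, 0, 0], [0, 0, -14, 6, 40, 0, 0], [0, 0, -21, 9, 55, 0, 0], [0, 0, -28, 11, 69, 0, 0], [0, 0, -35, 11, 69, 0, 0], [0, 0, -35, 11, 69, 0, 0], [0, 0, -35, 11, 69, -20, 0], [0, 0, -35, 11, 69, -20, 0]]])

```text
time_s: 19.78
position: [0.6327, 0.0558, 0.2919]
tcp_rot: [[-0.006, 0.982, -0.191], [0.0, -0.191, -0.982], [-1.0, -0.006, 0.001]]
force: [-1.4, 0.1, -2.2]
opening: 0.138
```

Run:
```python
from h import *
st(); f,W,c=cap("wrist"); cv2.imwrite("pics/w11.png",f[:,:,::-1])
```

```text
t 19.78 tcp [632.7  55.8 291.9] grip [631.7  55.8 128.4] zax [-0.191 -0.982  0.001] yawz -101.0 open 12.0 F [-1.4  0.1 -2.2] q [-5. 39. 86. -0. 56. 96.]
```

View pics/w11.png

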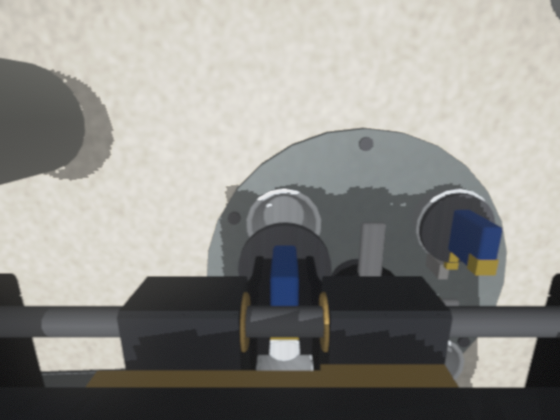

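Call:
step_arm(motion=[[[0, 0, 0, 0, 0, -15, 0], [0, 0, 0, 0, 0, -30, 0], [0, 0, 0, 0, 0, -40, 0], [0, 0, 0, 0, 0, -45, 0], [0, 0, 0, 0, 0, -50, 0], [0, 0, 0, 0, 0, -55, 0], [0, 0, 0, 0, 0, -58, 0], [0, 0, 0, 0, 0, -58, 0], [0, 0, 0, 0, 0, -58, 0]]])

```text
time_s: 20.58
position: [0.6342, 0.056, 0.2369]
tcp_rot: [[0.0, 0.981, -0.193], [-0.0, -0.193, -0.981], [-1.0, 0.0, -0.0]]
force: [0.2, 0.6, -1.4]
opening: 0.137
```

Run:
```python
from h import *
s=st();print(s["moment"])
```

```text
t 20.58 tcp [634.2  56.  236.9] grip [634.2  56.   73.4] zax [-0.193 -0.981 -0.   ] yawz -101.1 open 11.9 F [ 0.2  0.6 -1.4] q [-5. 43. 87.  0. 49. 96.]
[-0.05447688  0.1127131  -0.01727388]
```

Call:
step_arm(motion=[[[0, 0, 0, 0, 0, -2, 0], [0, 0, 0, 0, 0, -2, 0], [0, 0, 0, 0, 0, -2, 20], [0, 0, 0, 0, 0, -2, 36], [0, 0, 0, 0, 0, -2, 36], [0, 0, 0, 0, 0, 0, 36], [0, 0, 0, 0, 0, 30, 36], [0, 0, 0, 0, 0, 60, 36], [0, 0, 3, -10, -30, 85, 40], [0, 0, 6, -20, -65, 85, 40], [0, 0, 9, -30, -100, 85, 40], [0, 0, 12, -40, -135, 85, 40]]])

```text
time_s: 21.58
position: [0.5937, -0.0799, 0.3231]
tcp_rot: [[0.002, 1.0, 0.019], [-0.001, 0.019, -1.0], [-1.0, 0.002, 0.001]]
force: [-0.5, -0.6, 0.7]
opening: 0.456
```

Call:
step_arm(motion=[[[0, 0, 4, -15, -35, 0, 40], [0, 0, 8, -30, -70, 0, 40], [0, 0, 12, -45, -105, 0, 40], [0, 0, 16, -60, -140, 0, 40], [0, 0, 20, -75, -175, 0, 40], [0, 0, 24, -90, -210, 0, 40], [0, 0, 28, -100, -245, 0, 40], [0, 0, 29, -110, -268, 0, 40], [0, 0, 29, -110, -268, 0, 40], [0, 0, 29, -110, -268, 0, 40]]])

```text
time_s: 22.42
position: [0.4833, -0.3484, 0.3219]
tcp_rot: [[0.0, 0.869, 0.495], [-0.0, 0.495, -0.869], [-1.0, 0.0, 0.0]]
force: [0.1, -0.1, -0.5]
opening: 0.461
```

Run:
```python
from fresh import *; from chk import chk
st(); fresh("wrist"); fresh("scene")
f,W,c=cap("wrist"); cv2.imwrite("pics/w12.png",f[:,:,::-1])
a=chk();b=chk("side"); b=cv2.resize(b,(600,480)); cv2.imwrite("pics/c12.png",cv2.resize(np.hstack([a,b]),None,fx=.66,fy=.66)[:,:,::-1])
```

```text
t 22.42 tcp [ 483.3 -348.4  321.9] grip [ 483.4 -348.4  158.4] zax [ 0.495 -0.869  0.   ] yawz -60.4 open 40.1 F [ 0.1 -0.1 -0.5] q [-47.  34.  91.   0.  55.  14.]
wrist fin ctr [ 589.3 -355.6] size [29.6 12.4] nibdir -123.7 | nib [ 575.4 -375. ] dist 23.9 dir -125.7
wrist fin ctr [ 484.4 -349.1] size [29.7 11.7] nibdir -149.6 | nib [ 464.4 -359.6] dist 22.6 dir -152.1
scene fin ctr [638.4  53.7] size [11.8 26.2] nibdir -10.0 | nib [nan nan] dist nan dir nan
scene fin ctr [617.5 -68.1] size [26.9 10.6] nibdir 15.0 | nib [nan nan] dist nan dir nan
scene fin ctr [ 486.2 -350.4] size [30.7 15.6] nibdir -149.9 | nib [ 465.5 -362.7] dist 24.0 dir -149.3
scene fin ctr [ 592.5 -356.1] size [29.6 14.5] nibdir -132.8 | nib [ 578.3 -374.5] dist 23.2 dir -127.6
```

View pics/w12.png

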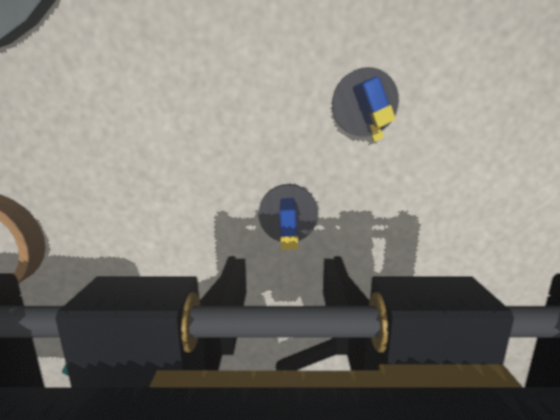

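View pics/c12.png

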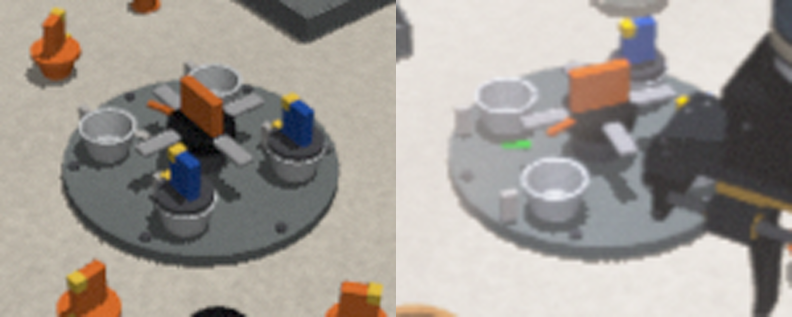

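Two are seated. Fin C is lined up with the jaws; grip it.

Call:
step_arm(motion=[[[0, 0, 1, 1, -1, -40, 40], [0, 0, 1, 1, -1, -80, 40], [0, 0, 1, 1, -1, -108, 40], [0, 0, 1, 1, -1, -108, 40], [0, 0, 1, 1, -1, -108, 40], [0, 0, 1, 1, -1, -108, 0], [0, 0, 1, 1, -1, -108, 0], [0, 0, 1, 1, -1, -108, 0], [0, 0, 1, 1, -1, -108, 0], [0, 0, 1, 1, -1, -108, 0], [0, 0, 1, 1, -1, -108, 0], [0, 0, 1, 1, -1, -108, 0]]])

```text
time_s: 23.67
position: [0.4851, -0.348, 0.214]
tcp_rot: [[0.0, 0.859, 0.513], [-0.0, 0.513, -0.859], [-1.0, 0.0, 0.0]]
force: [0.4, -0.4, 0.4]
opening: 0.136
```

Run:
```python
from h import *
st()
```

```text
t 23.67 tcp [ 485.1 -348.   214. ] grip [ 485.2 -348.1   50.5] zax [ 0.513 -0.859  0.   ] yawz -59.2 open 11.9 F [ 0.4 -0.4  0.4] q [-46.  43.  94.   0.  43.  13.]
```

Call:
step_arm(motion=[[[0, 0, 0, 0, 0, 35, 0], [0, 0, 0, 0, 0, 70, 0], [0, 0, -3, 0, 20, 95, 0], [0, 0, -7, 2, 55, 95, 0], [0, 0, -11, 4, 93, 95, 0], [0, 0, -15, 6, 131, 95, 0], [0, 0, -19, 8, 169, 95, 0], [0, 0, -23, 10, 207, 95, 0], [0, 0, -27, 12, 245, 95, 0], [0, 0, -31, 15, 283, 95, 0], [0, 0, -35, 18, 321, 95, 0], [0, 0, -39, 24, 359, 95, 0]]])

```text
time_s: 24.67
position: [0.5081, 0.0128, 0.3085]
tcp_rot: [[-0.002, 0.989, -0.146], [0.0, -0.146, -0.989], [-1.0, -0.002, -0.0]]
force: [0.4, -0.8, -2.3]
opening: 0.137
```

Call:
step_arm(motion=[[[0, 0, -2, 5, 35, 0, 0], [0, 0, -3, 9, 60, 0, 0], [0, 0, -3, 9, 68, 0, 0], [0, 0, -3, 9, 68, 0, 0], [0, 0, -3, 9, 68, -15, 0], [0, 0, -3, 9, 68, -15, 0], [0, 0, -3, 9, 68, -15, 0]]])

```text
time_s: 25.25
position: [0.5176, 0.0777, 0.2931]
tcp_rot: [[-0.003, 0.981, -0.195], [-0.0, -0.195, -0.981], [-1.0, -0.003, 0.001]]
force: [0.6, -0.0, -1.3]
opening: 0.135
```

Run:
```python
from h import *
st(); f,W,c=cap("wrist"); cv2.imwrite("pics/w13.png",f[:,:,::-1])
```

```text
t 25.25 tcp [517.6  77.7 293.1] grip [517.1  77.7 129.6] zax [-0.195 -0.981  0.001] yawz -101.2 open 11.8 F [ 0.6 -0.  -1.3] q [ -4.  32. 102.  -0.  46.  98.]
```

View pics/w13.png

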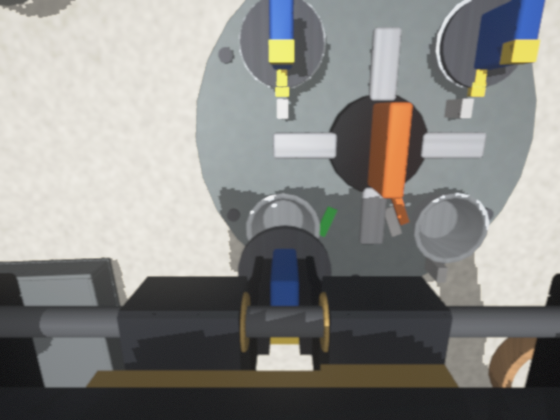

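Call:
step_arm(motion=[[[0, 0, 0, 0, 0.5, -15, 0], [0, 0, 0, 0, 0.5, -30, 0], [0, 0, 0, 0, 0.5, -40, 0], [0, 0, 0, 0, 0.5, -45, 0], [0, 0, 0, 0, 0.5, -50, 0], [0, 0, 0, 0, 0.5, -55, 0], [0, 0, 0, 0, 0.5, -58, 0], [0, 0, 0, 0, 0.5, -58, 0], [0, 0, 0, 0, 0.5, -58, 0]]])

```text
time_s: 26.05
position: [0.5181, 0.0795, 0.2358]
tcp_rot: [[0.0, 0.981, -0.193], [-0.0, -0.193, -0.981], [-1.0, 0.0, -0.0]]
force: [0.0, -0.2, -2.2]
opening: 0.137
```

Run:
```python
from h import *
s=st();print(s["moment"])
```

```text
t 26.05 tcp [518.1  79.5 235.8] grip [518.2  79.5  72.3] zax [-0.193 -0.981 -0.   ] yawz -101.1 open 11.9 F [ 0.  -0.2 -2.2] q [ -3.  38. 104.  -0.  38.  98.]
[0.00780604 0.14890249 0.00759358]
```

Call:
step_arm(motion=[[[0, 0, 0, 0, 0, -2, 0], [0, 0, 0, 0, 0, -2, 0], [0, 0, 0, 0, 0, -2, 20], [0, 0, 0, 0, 0, -2, 36], [0, 0, 0, 0, 0, -2, 36], [0, 0, 0, 0, 0, 0, 36], [0, 0, 0, 0, 0, 30, 36], [0, 0, 0, 0, 0, 60, 36], [0, 0, 6, 0, -25, 85, 40], [0, 0, 12, 0, -60, 85, 40], [0, 0, 18, 0, -95, 85, 40], [0, 0, 24, 0, -130, 85, 40]]])

```text
time_s: 27.05
position: [0.518, -0.0515, 0.3219]
tcp_rot: [[0.002, 0.973, 0.229], [-0.001, 0.229, -0.973], [-1.0, 0.002, 0.001]]
force: [-0.6, 0.8, -0.4]
opening: 0.46
```

Call:
step_arm(motion=[[[0, 0, 5, 5, -35, 0, 40], [0, 0, 10, 10, -70, 0, 40], [0, 0, 15, 20, -105, 0, 40], [0, 0, 20, 30, -140, 0, 40], [0, 0, 25, 40, -175, 0, 40], [0, 0, 30, 50, -210, 0, 40], [0, 0, 35, 60, -245, 0, 40], [0, 0, 40, 68, -275, 0, 40], [0, 0, 42, 71, -304, 0, 40], [0, 0, 42, 71, -304, 0, 40], [0, 0, 42, 71, -304, 0, 40]]])

```text
time_s: 27.97
position: [0.5886, -0.3562, 0.3205]
tcp_rot: [[0.0, 0.578, 0.816], [0.0, 0.816, -0.578], [-1.0, 0.0, 0.0]]
force: [0.1, -0.5, -0.3]
opening: 0.463
```

Run:
```python
from fresh import *; from chk import chk
st(); fresh("wrist"); fresh("scene")
f,W,c=cap("wrist"); cv2.imwrite("pics/w14.png",f[:,:,::-1])
a=chk();b=chk("side"); b=cv2.resize(b,(600,480)); cv2.imwrite("pics/c14.png",cv2.resize(np.hstack([a,b]),None,fx=.66,fy=.66)[:,:,::-1])
```

```text
t 27.97 tcp [ 588.6 -356.2  320.5] grip [ 588.7 -356.2  157. ] zax [ 0.816 -0.578  0.   ] yawz -35.3 open 40.2 F [ 0.1 -0.5 -0.3] q [-40.  40.  76.   0.  63.  -5.]
wrist fin ctr [ 589.7 -355.5] size [29.9 11. ] nibdir -125.6 | nib [nan nan] dist nan dir nan
scene fin ctr [523.1  72.4] size [25.6 12.5] nibdir 15.1 | nib [nan nan] dist nan dir nan
scene fin ctr [640.3  49.2] size [24.9  9.9] nibdir 11.0 | nib [nan nan] dist nan dir nan
scene fin ctr [616.7 -67.1] size [25.9 11.9] nibdir 16.8 | nib [nan nan] dist nan dir nan
scene fin ctr [ 591.4 -355.1] size [29.  15.5] nibdir -127.1 | nib [ 578.1 -374.6] dist 23.7 dir -124.5
```

View pics/w14.png

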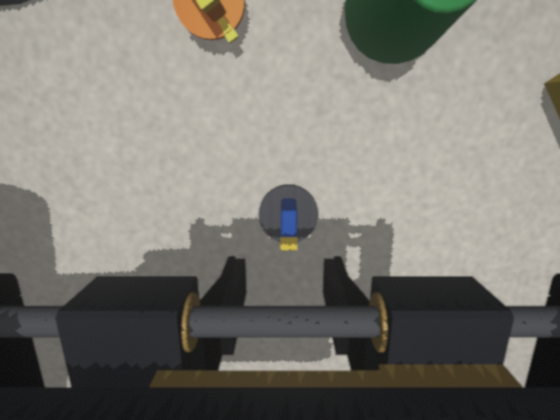

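View pics/c14.png

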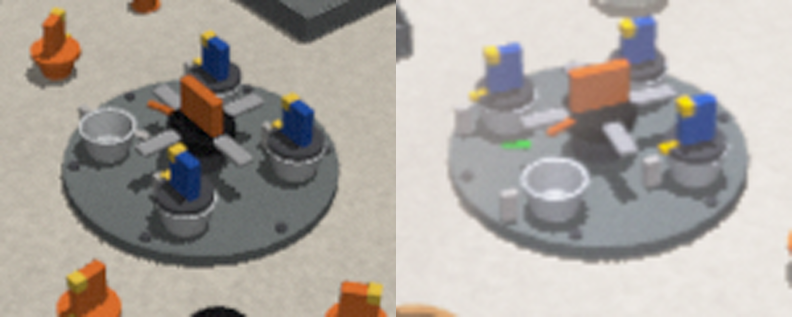

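Call:
step_arm(motion=[[[0, 0, 0, 1, 0, -40, 40], [0, 0, 0, 1, 0, -80, 40], [0, 0, 0, 1, 0, -106, 40], [0, 0, 0, 1, 0, -106, 40], [0, 0, 0, 1, 0, -106, 40], [0, 0, 0, 1, 0, -106, 0], [0, 0, 0, 1, 0, -106, 0], [0, 0, 0, 1, 0, -106, 0], [0, 0, 0, 1, 0, -106, 0], [0, 0, 0, 1, 0, -106, 0], [0, 0, 0, 1, 0, -106, 0], [0, 0, 0, 1, 0, -106, 0]]])

```text
time_s: 29.22
position: [0.5901, -0.3546, 0.2151]
tcp_rot: [[0.0, 0.576, 0.818], [-0.0, 0.818, -0.576], [-1.0, 0.0, 0.001]]
force: [-0.7, 0.4, 0.6]
opening: 0.134
```

Run:
```python
from h import *
st()
```

```text
t 29.22 tcp [ 590.1 -354.6  215.1] grip [ 590.2 -354.6   51.6] zax [ 0.818 -0.576  0.001] yawz -35.2 open 11.7 F [-0.7  0.4  0.6] q [-40.  48.  79.   0.  53.  -5.]
```

Call:
step_arm(motion=[[[0, 0, 0, 0, 0, 35, 0], [0, 0, 0, 0, 0, 70, 0], [0, 0, -6, -5, 15, 95, 0], [0, 0, -12, -15, 45, 95, 0], [0, 0, -18, -25, 78, 95, 0], [0, 0, -24, -35, 111, 95, 0], [0, 0, -30, -45, 144, 95, 0], [0, 0, -36, -55, 177, 95, 0], [0, 0, -42, -65, 210, 95, 0], [0, 0, -48, -75, 243, 95, 0], [0, 0, -54, -85, 276, 95, 0], [0, 0, -60, -95, 300, 95, 0]]])

```text
time_s: 30.22
position: [0.4937, -0.0521, 0.3096]
tcp_rot: [[-0.002, 0.996, -0.094], [0.001, -0.094, -0.996], [-1.0, -0.002, -0.001]]
force: [0.4, 0.5, -2.0]
opening: 0.132
```

Call:
step_arm(motion=[[[0, 0, -4, 0, 10, 0, 0], [0, 0, -6, 0, 16, 0, 0], [0, 0, -6, 0, 16, 0, 0], [0, 0, -6, 0, 16, -15, 0], [0, 0, -6, 0, 16, -15, 0], [0, 0, -6, 0, 16, -15, 0]]])

```text
time_s: 30.72
position: [0.4948, -0.0389, 0.2942]
tcp_rot: [[-0.002, 0.981, -0.193], [0.001, -0.193, -0.981], [-1.0, -0.002, -0.0]]
force: [-0.0, -0.2, -1.2]
opening: 0.136
```

Run:
```python
from h import *
st(); f,W,c=cap("wrist"); cv2.imwrite("pics/w15.png",f[:,:,::-1])
```

```text
t 30.72 tcp [494.8 -38.9 294.2] grip [494.5 -38.8 130.7] zax [-0.193 -0.981 -0.   ] yawz -101.1 open 11.8 F [-0.  -0.2 -1.2] q [-17.  31. 106.  -0.  43.  84.]
```

View pics/w15.png

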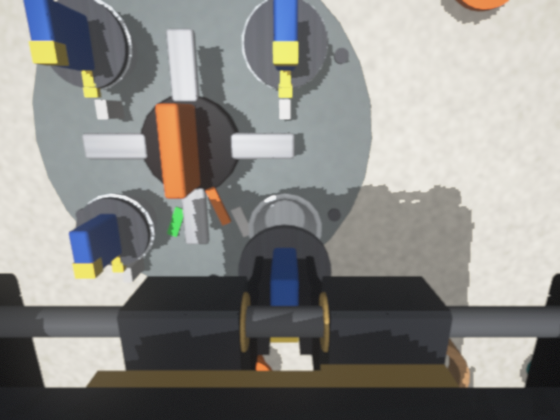

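Call:
step_arm(motion=[[[0, 0, 0, 0, 0, -15, 0], [0, 0, 0, 0, 0, -30, 0], [0, 0, 0, 0, 0, -40, 0], [0, 0, 0, 0, 0, -45, 0], [0, 0, 0, 0, 0, -50, 0], [0, 0, 0, 0, 0, -55, 0], [0, 0, 0, 0, 0, -58, 0], [0, 0, 0, 0, 0, -58, 0], [0, 0, 0, 0, 0, -58, 0]]])

```text
time_s: 31.52
position: [0.4952, -0.0385, 0.2369]
tcp_rot: [[0.0, 0.981, -0.193], [-0.0, -0.193, -0.981], [-1.0, 0.0, -0.0]]
force: [0.2, 0.9, -3.1]
opening: 0.135
```

Run:
```python
from h import *
s=st();print(s["moment"])
```

```text
t 31.52 tcp [495.2 -38.5 236.9] grip [495.2 -38.5  73.4] zax [-0.193 -0.981 -0.   ] yawz -101.2 open 11.8 F [ 0.2  0.9 -3.1] q [-17.  37. 108.   0.  35.  84.]
[-0.00202123  0.19522678  0.00516637]
```

Call:
step_arm(motion=[[[0, 0, 0, 0, 0, -2, 0], [0, 0, 0, 0, 0, -2, 0], [0, 0, 0, 0, 0, -2, 20], [0, 0, 0, 0, 0, -2, 36], [0, 0, 0, 0, 0, -2, 36], [0, 0, 0, 0, 0, 0, 36], [0, 0, 0, 0, 0, 30, 36], [0, 0, 0, 0, 0, 65, 36], [0, 0, 0, 20, 10, 105, 40], [0, 0, 0, 20, 30, 145, 40], [0, 0, 0, 20, 47, 170, 40], [0, 0, 0, 20, 47, 170, 40]]])

```text
time_s: 32.52
position: [0.5165, 0.0107, 0.4134]
tcp_rot: [[0.013, 0.981, -0.191], [-0.001, -0.191, -0.982], [-1.0, 0.013, -0.002]]
force: [0.5, -0.1, 0.1]
opening: 0.457
```

```bash
cat > seat.py <<'E'
from h import *
def seat(W,f,c0=(564.3,8.4),a=-11.0):
    r=np.radians(a); R=np.array([[np.cos(r),-np.sin(r)],[np.sin(r),np.cos(r)]])
    for i,l in enumerate([(-60,60),(-60,-60),(60,60),(60,-60)]):
        C=np.array(c0)+R@np.array(l); d=np.hypot(W[...,0]*1000-C[0],W[...,1]*1000-C[1])
        Z=W[...,2]*1000
        m=(mask(f,"blue")|mask(f,"yellow"))&(d<26)
        t=m&(Z>81); q=W[t]*1000
        fl=~m&(d<24)&(d>8)&(Z>40)&(Z<60); 
        nb=mask(f,"yellow")&(d>22)&(d<36)&(Z<60)&(Z>35); nq=(W[nb][:,:2]*1000-C).mean(0) if nb.sum() else np.array([np.nan]*2)
        rr=cv2.minAreaRect(q[:,:2].astype(np.float32)) if len(q)>4 else None
        loc=R.T@nq
        print("cup",i+1,C.round(1),"top n",len(q),"z",q[:,2].mean().round(1) if len(q) else None,"off", (np.array(rr[0])-C).round(1) if rr else None, np.round(rr[1],1) if rr else None, round(rr[2],1) if rr else None,"flange z",np.median(Z[fl]).round(1),np.std(Z[fl]).round(1),"nib local",loc.round(1),nb.sum())
E
python3 - <<'E'
from seat import *; from bar import bar
st()
for n in("wrist","scene","side"):
    f,W,c=cap(n); print(n); seat(W,f); print(bar(f,W))
    if n=="wrist": cv2.imwrite("pics/w16.png",f[:,:,::-1])
    if n=="scene": cv2.imwrite("pics/s16.png",f[:,:,::-1])
E
```

```text
t 32.52 tcp [516.5  10.7 413.4] grip [518.7  10.5 249.9] zax [-0.191 -0.982 -0.002] yawz -101.0 open 39.8 F [ 0.5 -0.1  0.1] q [-11.  21.  97.   0.  61.  90.]
wrist
cup 1 [516.9  78.7] top n 335 z 85.2 off [0. 0.] [12.1 30.1] 78.8 flange z 47.2 2.1 nib local [-25.8  -1.4] 19
cup 2 [494. -39.] top n 340 z 85.1 off [0.7 0.9] [11.5 29.8] 82.1 flange z 47.1 1.9 nib local [-26.   3.] 18
cup 3 [634.6  55.8] top n 452 z 85.2 off [-1.  -0.4] [12.3 28.6] 78.8 flange z 47.2 1.6 nib local [-26.1  -0.7] 52
cup 4 [611.7 -61.9] top n 482 z 85.1 off [-1.2 -0.1] [12.3 29.5] 81.0 flange z 47.1 1.5 nib local [-26.6  -0.7] 70
(((558.8427734375, 9.04891586303711), (8.861644744873047, 33.469871520996094), 78.94761657714844), 116)
scene
cup 1 [516.9  78.7] top n 40 z 84.6 off [ 2.2 -1.2] [12.3 32.1] 75.1 flange z 47.2 2.4 nib local [-26.4   0.3] 4
cup 2 [494. -39.] top n 50 z 113.6 off [6.8 5.1] [31.8 31.8] 63.5 flange z 47.0 2.1 nib local [-26.4   0.1] 3
cup 3 [634.6  55.8] top n 57 z 84.5 off [ 1.6 -0.6] [15.9 31.6] 79.6 flange z 47.6 1.9 nib local [-25.2  -1.2] 6
cup 4 [611.7 -61.9] top n 59 z 84.5 off [ 1.  -1.6] [13.1 32.4] 78.2 flange z 47.4 2.2 nib local [-26.1  -0.8] 6
(((567.874755859375, 6.570964336395264), (11.68964672088623, 48.08155059814453), 77.8819580078125), 66)
side
cup 1 [516.9  78.7] top n 11 z 85.8 off [-10.4   0.3] [11.5 10. ] 28.4 flange z 48.3 4.0 nib local [-26.   -1.3] 4
cup 2 [494. -39.] top n 10 z 84.7 off [-10.9  -0.8] [12.3  5.2] 59.0 flange z 48.5 3.8 nib local [-25.3  -1.2] 6
cup 3 [634.6  55.8] top n 15 z 85.3 off [-4.   0.5] [10.8 23.7] 88.5 flange z 48.5 4.4 nib local [nan nan] 0
cup 4 [611.7 -61.9] top n 27 z 85.2 off [-2.8 -0.9] [15.1 26. ] 72.4 flange z 48.6 3.0 nib local [-27.3  -2.6] 10
(((565.01416015625, 5.253307342529297), (5.977356910705566, 40.970672607421875), 73.0958023071289), 17)
```

View pics/w16.png

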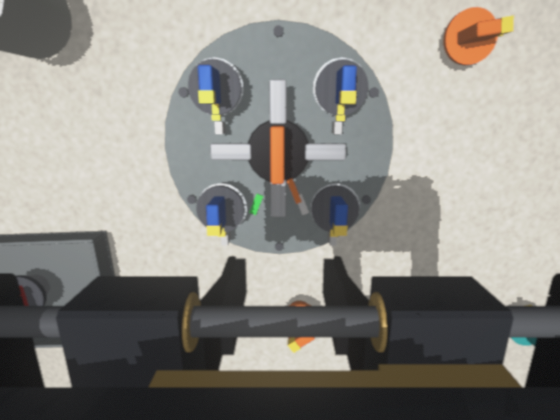

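View pics/s16.png

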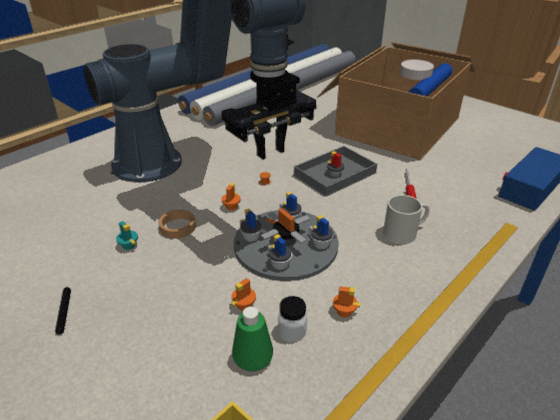

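Call:
step_arm(motion=[[[0, 0, 0, 20, -1, 0, 36], [0, 0, 0, 40, -2, -30, 36], [0, 0, 0, 48, -2, -60, 36], [0, 0, 0, 48, -2, -95, 36], [0, 0, 0, 48, -2, -110, 36], [0, 0, 0, 48, -2, -110, 36], [0, 0, 0, 48, -2, -110, 36]]])

```text
time_s: 33.25
position: [0.5622, 0.0059, 0.2943]
tcp_rot: [[-0.006, 0.981, -0.194], [0.001, -0.194, -0.981], [-1.0, -0.006, 0.0]]
force: [-0.3, 0.1, 0.5]
opening: 0.41
```

Run:
```python
from bar import *
st(); f,W,c=cap("wrist"); print(bar(f,W)); cv2.imwrite("pics/w17.png",f[:,:,::-1])
```

```text
t 33.25 tcp [562.2   5.9 294.3] grip [561.2   6.1 130.8] zax [-0.194 -0.981  0.   ] yawz -101.2 open 35.6 F [-0.3  0.1  0.5] q [-11.  34.  97.  -0.  49.  90.]
(((564.18701171875, 7.774946212768555), (9.831021308898926, 43.074954986572266), 78.19318389892578), 802)
```

View pics/w17.png

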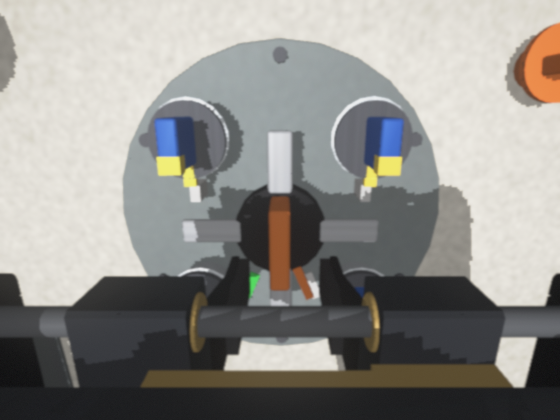

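Call:
step_arm(motion=[[[0, 0, 0, 1, 2, -20, 36], [0, 0, 0, 1, 2, -40, 36], [0, 0, 0, 1, 2, -55, 36], [0, 0, 0, 1, 2, -55, 36], [0, 0, 0, 1, 2, -55, 36], [0, 0, 0, 1, 2, -55, 0], [0, 0, 0, 1, 2, -55, 0], [0, 0, 0, 1, 2, -55, 0], [0, 0, 0, 1, 2, -55, 0], [0, 0, 0, 1, 2, -55, 0]]])

```text
time_s: 34.13
position: [0.5643, 0.0085, 0.2425]
tcp_rot: [[0.001, 0.981, -0.193], [-0.0, -0.193, -0.981], [-1.0, 0.001, 0.0]]
force: [-0.2, -0.2, 3.3]
opening: 0.138
```

Run:
```python
from h import *
s=st();print(s["moment"])
```

```text
t 34.13 tcp [564.3   8.5 242.5] grip [564.5   8.4  79. ] zax [-0.193 -0.981  0.   ] yawz -101.1 open 12.0 F [-0.2 -0.2  3.3] q [-10.  39.  98.  -0.  43.  91.]
[ 0.07768944  0.30431357 -0.04527392]
```

Call:
step_arm(motion=[[[0, 0, -4, 0, 0, 0, 0], [0, 0, -8, 0, 0, 0, 0], [0, 0, -12, 0, 0, 0, 0], [0, 0, -16, 0, 0, 0, 0], [0, 0, -20, 0, 0, 0, 0], [0, 0, -24, 0, 0, 0, 0], [0, 0, -28, 0, 0, 0, 0], [0, 0, -32, 0, 0, 0, 0], [0, 0, -36, 0, 0, 0, 0], [0, 0, -40, 0, 0, 0, 0], [0, 0, -43, 0, 0, 0, 0], [0, 0, -45, 0, 0, 0, 0]]])

```text
time_s: 35.13
position: [0.5646, 0.009, 0.2425]
tcp_rot: [[0.002, 0.555, -0.832], [0.001, -0.832, -0.555], [-1.0, 0.001, -0.002]]
force: [1.3, 2.1, 2.7]
opening: 0.132
```

Call:
step_arm(motion=[[[0, 0, -1, 0, 0, 0, 0], [0, 0, -1, 0, 0, 0, 0], [0, 0, -1, 0, 0, 0, 0]]])

```text
time_s: 35.38
position: [0.5645, 0.009, 0.2424]
tcp_rot: [[0.002, 0.544, -0.839], [0.0, -0.839, -0.544], [-1.0, 0.001, -0.002]]
force: [2.2, 5.8, 6.3]
opening: 0.138
```

Run:
```python
from h import *
s=st();print(s["moment"])
```

```text
t 35.38 tcp [564.5   9.  242.4] grip [564.9   9.1  78.9] zax [-0.839 -0.544 -0.002] yawz -147.1 open 12.0 F [2.2 5.8 6.3] q [-10.  39.  98.   0.  43. 137.]
[ 0.83232095 -0.03367773  0.47596712]
```

Reaction moment suggests the stop has been reached. Release, rise, and check.

Call:
step_arm(motion=[[[0, 0, 0, 0, 0, 0, 20], [0, 0, 0, 0, 0, 0, 36], [0, 0, 0, 0, 0, 0, 36], [0, 0, 0, 0, 0, 0, 36], [0, 0, 0, 0, 0, 25, 36], [0, 0, 0, 0, 0, 60, 36], [0, 0, 0, 0, 0, 100, 36], [0, 0, 0, -20, 0, 135, 36], [0, 0, 0, -45, 0, 165, 36], [0, 0, 0, -45, 0, 165, 36], [0, 0, 0, -45, 0, 165, 36]]])

```text
time_s: 36.3
position: [0.5183, 0.0084, 0.4084]
tcp_rot: [[0.003, 0.542, -0.84], [-0.001, -0.84, -0.542], [-1.0, 0.003, -0.002]]
force: [0.5, -0.5, -0.7]
opening: 0.412
```

Run:
```python
from seat import *; from bar import bar
st()
for n in("wrist","scene"):
    f,W,c=cap(n); print(n); seat(W,f); print(bar(f,W))
    cv2.imwrite(f"pics/{n}18.png",f[:,:,::-1])
```

```text
t 36.3 tcp [518.3   8.4 408.4] grip [518.8   8.2 244.9] zax [-0.84  -0.542 -0.002] yawz -147.2 open 35.9 F [ 0.5 -0.5 -0.7] q [-11.  22.  97.  -0.  61. 136.]
wrist
cup 1 [516.9  78.7] top n 127 z 85.1 off [-1.  -2.6] [11.6 29.8] 65.2 flange z 47.3 3.1 nib local [-25.6   0.3] 37
cup 2 [494. -39.] top n 3401 z 296.0 off [4.7 1.6] [40.6 21.7] 16.7 flange z 47.2 2.3 nib local [-27.4   0.3] 19
cup 3 [634.6  55.8] top n 350 z 85.2 off [-1.4 -0.2] [12.5 29. ] 80.2 flange z 47.3 3.2 nib local [-25.3   0.5] 53
cup 4 [611.7 -61.9] top n 475 z 85.2 off [-1.6 -0.6] [11.5 29.4] 79.1 flange z 47.2 2.3 nib local [-26.3  -0.9] 68
(((0.0, 0.0), (0.0, 0.0), 0.0), 0)
scene
cup 1 [516.9  78.7] top n 40 z 84.9 off [ 1.8 -1.1] [11.5 31.8] 73.9 flange z 47.1 3.2 nib local [-25.4  -0.4] 4
cup 2 [494. -39.] top n 76 z 190.6 off [6.2 0.2] [39.6 23.2] 18.1 flange z 47.1 3.0 nib local [-26.9  -0.1] 2
cup 3 [634.6  55.8] top n 56 z 84.4 off [ 2.3 -2. ] [13.1 32.3] 76.2 flange z 47.2 3.0 nib local [-25.2   0.4] 4
cup 4 [611.7 -61.9] top n 63 z 84.8 off [ 1.  -2.5] [13.6 33.1] 78.1 flange z 47.1 1.9 nib local [-26.   -0.4] 6
(((566.8181762695312, 5.523433685302734), (9.333949089050293, 50.234405517578125), 36.20173263549805), 24)
```

View pics/wrist18.png

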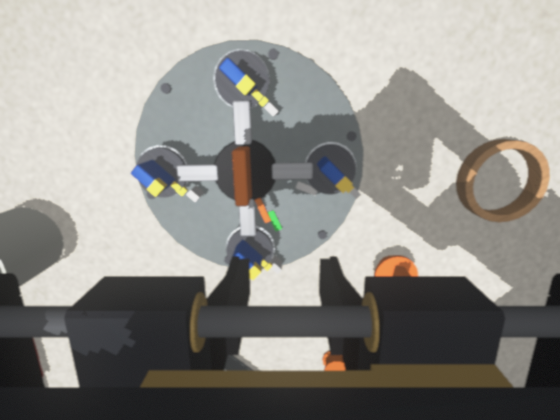

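View pics/scene18.png

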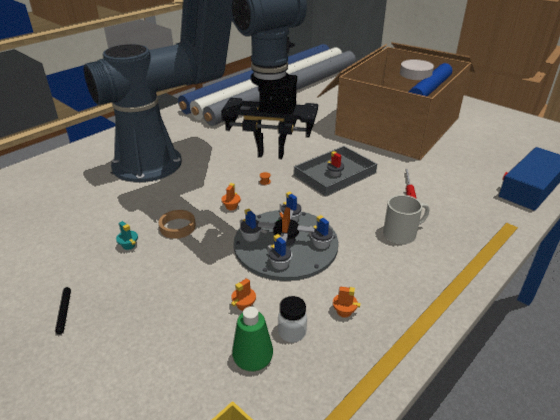

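Run:
```python
from h import *
for n in("wrist","scene","side"):
    f,W,c=cap(n); h=hsv(f).astype(int); d=np.hypot(W[...,0]-.564,W[...,1]-.008)
    m=(h[...,0]<20)&(h[...,1]>100)&(d<.04)&(W[...,2]>.087)&(W[...,2]<.097)
    q=(W[m][:,:2]*1000).astype(np.float32); r=cv2.minAreaRect(q); v=np.linalg.svd(q-q.mean(0),full_matrices=False)[2][0]
    print(n,len(q),r,np.degrees(np.arctan2(v[1],v[0]))%180-180)
    # steel lobes at z~50-58
    L=(d>.03)&(d<.068)&(W[...,2]>.050)&(W[...,2]<.062)&(h[...,1]<60)
    a=np.degrees(np.arctan2(W[...,1][L]-.0084,W[...,0][L]-.5643)); a4=np.degrees(np.angle(np.exp(1j*np.radians(a*4)).mean()))/4
    print(" lobes",L.sum(),a4, "rel mag",a4+11)
```

```text
wrist 774 ((564.74755859375, 7.240270614624023), (12.12218952178955, 48.79275894165039), 34.144737243652344) -56.1725
 lobes 2543 34.041342709911845 rel mag 45.041342709911845
scene 78 ((566.438720703125, 6.805938720703125), (12.361525535583496, 53.20893478393555), 35.02750778198242) -56.059998
 lobes 249 34.25963084340153 rel mag 45.25963084340153
side 54 ((563.2477416992188, 3.9219322204589844), (13.225723266601562, 45.40435791015625), 35.52764129638672) -56.781647
 lobes 161 33.88993442174314 rel mag 44.88993442174314
```

```bash
python3 -c "
from rig import bot
print(bot.hand_in())"
```

```text
the job is handed in; nothing more can be done
None
```

The knife change is done and handed in at about 37 s of the 210 s allowed; the hand-in gave no verdict.

I opened the collar and put the worn cartridge, the only red one in view, upright in the tray. I then seated all four blue cartridges with nibs at their white marks, turned the collar to locked and moved the arm clear.

**Last checks:**
- **Collar:** the lobes and grip bar stand about 45° from open (about 0.785 rad) in all three cameras.
- **Cartridges home:** all four flanges measured 47–48 mm high and the fin tops about 85 mm. A fully home cartridge should read 48 and 86.
- **Centring:** the wrist camera put three fins within 1.7 mm of their cup axes. It read cup 1 at 2.8 mm with the view partly blocked, after 0.0 mm before locking.
- **Nibs:** after locking, every nib lay within 1 mm of its mark line.
- **Bystanders:** the thread cone, jar and mug looked unmoved in the last scene image. I did not measure them.

**Readings that disagreed:**
- The scene camera put positions about 2–3 mm off the wrist camera, so I relied on the wrist camera.
- The fin-top fit for cup 2 was useless in the last picture because the gripper blocked it. It was 1.1 mm off centre just before locking, and its flange and nib readings afterwards were good.

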